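Set out the glass cutter's wheels and dressing sticks

ROBOT

A 7-joint arm with a two-finger parallel gripper is mounted at the origin on the work surface. World frame = base frame: x ahead of the robot, y to its left, z up, the work surface at z = 0. Lengths are in m, angles in rad, forces in N, time in s.
With the tool pointing down it reaches from about 0.35 to 0.9 m from the base axis. Payload 8.1 kg.
Tool frame: the origin (TCP) lies at the very end of the fingers, on their centre line; the grasp point (between the pads) lies 19 mm behind it; z points along the fingers, y is the line along which they close (so a half turn about z gives the same grasp; the last joint's range is limited). The gripper opens to 92 mm and grips with 3 to 60 N. Pads are 19 mm wide; open, the fingers measure 130 mm over their backs; the gripper's body (75 mm by 190 mm) begins 47 mm behind the grasp point.
Start: joints at [1.041, 0.434, 0.025, 1.573, -0.012, 1.134, -0.075], TCP at [0.259, -0.569, 0.227] pointing down, gripper open.
Joint ranges: [-2.62, 2.62], [-0.44, 2.09], [-1.27, 1.32], [0.08, 2.57], [-1.32, 4.46], [0.12, 2], [-2.74, 2.74]. Speed limits (rad/s): [2.22, 2.22, 3.01, 3.01, 3.14, 3.14, 3.14].

INTERFACE

Orientations are given as a rotation vector (axis times angle).
In Python, from cell import arm gives the robot as it stands.
- The arm moves only by the shell command python3 -m pendant 'ROWS' [FORCE]. ROWS is a JSON object of lists of equal length, an entry for each row: "slide": the shift along the tool's x, y, z in units of 0.3 m (1.0 is 0.3 m), a list of three; "dr": the turn, a rotation vector about the tool's x, y, z in units of 0.12 rad (1.0 is 0.12 rad), a list of three; "claw": the opening, from 0 (shut) to 1 (fully open). In form: {"slide": [[tx, ty, tz], ...], "dr": [[ax, ay, az], ...], "claw": [claw, ...]}. A call has 1 to 10 rows; each row shifts and turns the commanded pose from where the row before left it, along the tool's axes as they then stand; what a row does not reach is not made up. A row lasts 1/10 s, in which the tool goes at most 50 mm and 8.59 degrees, less where a joint would pass 70% of its speed; a pose out of reach is approached as far as the arm can. A call with a number of a shift or a turn outside -1 to 1 is refused whole. A call with a gripper value outside its range is refused whole. The fingers move at their own pace and stop on an object; FORCE is the grip in N (left out, the last holds). Time passes only in rows, so rows that do not move let the fingers close. It gives the time, the measured TCP pose, the force, the opening and the grip force at its end, in the units of the state.
- arm.observe(): the state, without advancing time (a new reading comes with each control period).
- arm.get_image(name): name is "scene" or "top" or "wrist"; returns the picture (480x640x3 uint8, red, green, blue); there is no depth.
- arm.calibration(name): a dict with "K" (3x3 intrinsics, pixels), "dist" ([k1, k2, p1, p2, k3] as OpenCV has them; the pictures are not rectified), "xyz" and "orientation" of the camera in the world. Camera axes: x right, y up, looking along -z (the intrinsics and any distortion apply to the point x, -y, -z); pixel columns grow to the right and rows downward; lengths in m; the calibration is good to about 2 mm. A picture is of the moment at which its call begins: read the wrist's pose just before it. calibration takes no time and is no camera call; for the wrist camera it gives the pose at the moment of the call.
- arm.sign_off(): hands the job in; it is judged then, once.
The state is a dict: "clock": time; "joints": joint angles; "dq": joint speeds; "joint_efforts": joint torques, N m; "position": TCP position; "ee_rot": TCP orientation; "force": force on the tool from outside, world axes, zero at the start; "ft_torque": the same for the moment, N m; "width": opening from 0.0 (shut) to 1.0 (fully open); "gripper_force": force on a finger pad.
Only numpy, scipy, OpenCV 4.12 (cv2) and the standard library are available. Lean on these libraries where they do the work, as an engineer would, in place of code of your own. Each camera call takes 0.05 s, during which the arm holds its last target. There are 200 camera calls.

TASK

Set out the glass cutter's kit: lift the lid of the green wheel case right back onto its stop, hang every ring wheel you find in it by its rim over the J-hook of its own colour, and once the wheels hang free shut the case again. At any point along the way, lay every dressing stick flat and crosswise on top of the narrow raised rest, balanced on its middle. Do not disturb the vase, the tumbler or the coolant bottle.

Things in the scene. Friction and masses are not known exactly. Their poses are not given: they have to be found in the camera images.
- wheel_case: Green case fixed to the bench, 146 (x) by 150 (y) by 142 mm high, walls and floor 5 mm. Origin: centre of its underside; x points to the hinge side, y left, z up. Inside, two slots 19 mm wide, 60 mm deep run along x at y = -35 and +35 mm; a wheel stands upright in each on the floor, its top 135 mm above the bench, 7 mm below the case rim, with 24 mm or more clear beside it above the slots.
- case_lid (a joint): Lid of the case, a 146 x 150 x 8 mm green plate hinged on the case's far (+x) top rim; 220 g, loose hinge. 0 = shut, 1.9 rad = open, leaning back past upright on its stop, where it stays by itself. It falls shut below about 1.5 rad and falls open above that.
- case_lid_knob (a point): Centre of the yellow pill-shaped knob on the lid: a round-ended bar 18 mm across, 34 mm long, lying along the hinge line (case y), 30 mm above the lid's top face on a 10 mm steel stem, 124 mm from the hinge. Moves with the lid. Pinched by its two round ends it pivots between the fingers, so the tool may stay pointing down while the lid swings.
- case_lid_hinge (a point): Point on the lid's hinge axis, at the middle of the case's far top rim, level with the lid's underside (142 mm above the bench); the axis runs along case y.
- hook_red: Red J-hook stand fixed to the bench: 90 mm round base, upright 10 mm steel rod with a red sleeve at the origin (centre of the underside), bent into a level arm along its own -x, centre line 220 mm high, from x = -15 to -85 mm, then turned up: the tip at x = -90 mm reaches 243 mm high. Nothing stands above the arm but the tip.
- hook_red_seat (a point): Top of the red hook's arm at its middle (x = -50 mm, 225 mm high), where the inside of the rim is to rest. Axes as the stand.
- hook_blue: Blue J-hook stand, same as the red one but with blue base and sleeve.
- hook_blue_seat (a point): Top of the blue hook's arm at its middle, as for the red one.
- wheel_red: Ring grinding wheel with an open middle (no spokes), grey with a red band on both faces: 130 mm outside, 82 mm inside diameter (rim 24 mm deep), 16 mm thick, about 300 g. Origin: the point on its outer edge that is lowest at the start; y is the wheel's axis, z points from the origin to the centre. Starts upright in one of the case's slots, axis along case y. May be absent.
- wheel_red_center (a point): Centre of the red-banded wheel, 65 mm from its origin; y is the wheel's axis. 70 mm above the bench at the start, about 184 mm when hung.
- wheel_blue: The same wheel with a blue band. May be absent.
- wheel_blue_center (a point): Centre of the blue-banded wheel, as for the red one.
- stick_rest: Narrow raised rest: fixed aluminium bar 32 mm wide (x), 200 mm long (y), flat top 45 mm above the bench. Origin: centre of the underside.
- rest_top (a point): Centre of the rest's flat top face; axes as the rest.
- stick1: Cream abrasive dressing stick with an orange end, 90 mm long (x) and 24 mm square, about 110 g; origin at its centre, x along its length. Starts lying on the bench. May be absent.
- stick2: Cream abrasive dressing stick with an orange end, 90 mm long (x) and 24 mm square, about 110 g; origin at its centre, x along its length. Starts lying on the bench. May be absent.
- stick3: Cream abrasive dressing stick with an orange end, 90 mm long (x) and 24 mm square, about 110 g; origin at its centre, x along its length. Starts lying on the bench. May be absent.
- vase: Bystander: cut crystal vase, 135 mm tall, 100 mm wide at the mouth, origin under its foot.
- tumbler: Bystander: amber glass tumbler, 85 mm tall, 72 mm wide, origin under its foot.
- coolant: Bystander: blue coolant bottle, 150 mm tall, 64 mm wide, origin under its foot.
Mind the look-alikes: they are no part of the job. What is shaped like the stick3 but pink or turquoise is not meant.

How it is judged:
By the outcome, as a careful person would: the job done as asked, in the order asked, and still so for the second after the job is handed in, with the robot touching nothing.
Of wheel_red, wheel_blue, stick1, stick2, stick3 only 4 to 5 are there at a start; the rules pass over those that are not, and their reading is None.
At some moment in a run one of stick1, stick2, stick3 may be knocked a few centimetres aside while the robot is not near it.
It also fails if it takes over 210 s, if anything falls off the work surface, if the arm or the gripper's body presses on something with over 40 N, if the wrist force passes 120 N, or if a joint passes its speed limit or range.

## Working session

There is one attempt and no reset: what is moved stays moved. The work goes in short steps, Python scripts to look and compute and a shell command to move; the robot and the scene stay as the last step left them, time stands still between calls to the robot, and variables do not carry over. Pictures are saved under pics/ and viewed, at most 14 in all, crops included, and the job is handed in when it is done.

```bash
ls; mkdir -p pics; python3 - <<'E'
from cell import arm
import cv2
print(arm.observe())
for n in("scene","top","wrist"):
    c=arm.calibration(n);print(n,c)
    im=arm.get_image(n);cv2.imwrite(f"pics/{n}0.png",im[:,:,::-1])
E
```

```text
pics
{'clock': 0.0, 'joints': array([ 1.04135185,  0.43522259,  0.02498085,  1.57411166, -0.01160301,
        1.13400066, -0.07505772]), 'dq': array([-9.57997500e-04, -5.02931575e-04,  9.23682793e-04, -6.03048526e-05,
       -1.13056898e-03,  7.76363721e-04, -2.11306627e-04]), 'joint_efforts': array([ 7.74530308e-04, -6.67851305e+01,  9.84709673e-01, -3.14457500e+01,
       -6.07560785e-02,  4.28892660e-02,  1.28191700e-04]), 'position': array([ 0.25847802, -0.56847371,  0.22593968]), 'ee_rot': array([-3.06883833e+00, -6.65029172e-01,  7.51804539e-04]), 'force': array([-0.02287431, -0.91677645,  0.46668227]), 'ft_torque': array([-0.00558109, -0.02316433,  0.01097004]), 'gripper_force': 0.0, 'width': 0.996805431887445}
scene {'K': array([[509.44206658,   0.        , 321.13388475],
       [  0.        , 509.44206658, 241.31536422],
       [  0.        ,   0.        ,   1.        ]]), 'dist': array([0.02968469, 0.        , 0.        , 0.        , 0.        ]), 'xyz': array([ 1.21830085, -0.70718433,  1.03145877]), 'orientation': array([0.8158356 , 0.33762333, 0.77420268])}
top {'K': array([[565.16611758,   0.        , 314.2018592 ],
       [  0.        , 565.16611758, 226.36046714],
       [  0.        ,   0.        ,   1.        ]]), 'dist': array([-0.0922438,  0.       ,  0.       ,  0.       ,  0.       ]), 'xyz': array([0.18671414, 0.03729635, 1.71298709]), 'orientation': array([ 0.14295182, -0.13647119, -1.53852153])}
wrist {'K': array([[360.19287054,   0.        , 313.70001866],
       [  0.        , 360.19287054, 242.19083418],
       [  0.        ,   0.        ,   1.        ]]), 'dist': array([-0.05761254,  0.        ,  0.        ,  0.        ,  0.        ]), 'xyz': array([ 0.31729034, -0.54215062,  0.38456017]), 'orientation': array([-0.22285168,  0.14511544, -1.13817275])}
```

View pics/scene0.png

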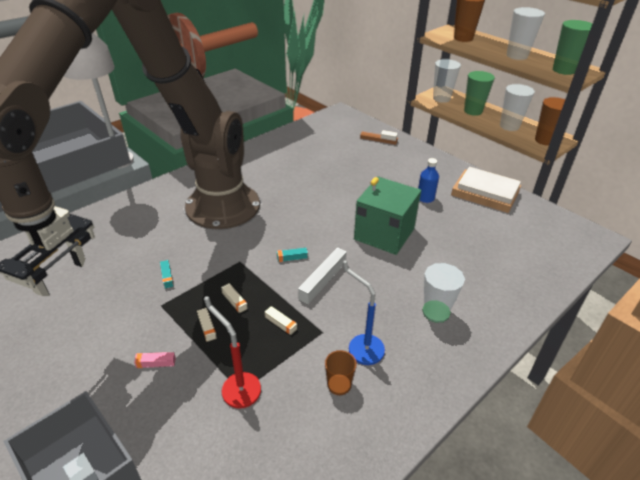

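View pics/top0.png

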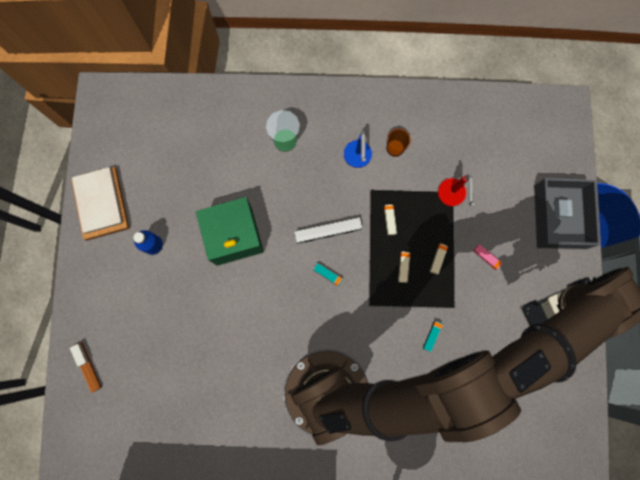

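Top view, the candidates:
- **Cream sticks with an orange end (wanted):** (390,220), (405,267) and (439,259).
- **Look-alikes (to leave):** turquoise at (328,273) and (433,336), pink at (487,257).
- **Shelf and bench clutter (to leave):** the orange/white item at (85,367) and the book at (100,200).
- **Other objects:** case at (229,231) with its knob at (231,243), rest at (328,229), blue hook base at (357,153), red hook base at (452,191).
- **Bystanders:** vase at (284,130), tumbler at (397,141), coolant at (147,241).

```bash
cat > h.py <<'E'
import numpy as np, cv2
from scipy.spatial.transform import Rotation as R
from cell import arm
def ray(c,px):
    p=cv2.undistortPoints(np.array(px,float).reshape(-1,1,2),c["K"],c["dist"]).reshape(-1,2)
    d=np.c_[p[:,0],-p[:,1],-np.ones(len(p))]
    return c["xyz"],R.from_rotvec(c["orientation"]).apply(d)
def plane(c,px,z):
    o,d=ray(c,px); return o+d*((z-o[2])/d[:,2])[:,None]
def proj(c,P):
    q=R.from_rotvec(c["orientation"]).inv().apply(np.atleast_2d(P)-c["xyz"])*[1,-1,-1]
    return cv2.projectPoints(q,np.zeros(3),np.zeros(3),c["K"],c["dist"])[0].reshape(-1,2)
def tri(c1,p1,c2,p2):
    o1,d1=ray(c1,p1);o2,d2=ray(c2,p2);d1=d1[0];d2=d2[0]
    t=np.linalg.lstsq(np.c_[d1,-d2],o2-o1,rcond=None)[0]
    a=o1+t[0]*d1;b=o2+t[1]*d2
    return (a+b)/2,np.linalg.norm(a-b)
def mask(im,lo,hi):
    return cv2.inRange(cv2.cvtColor(im,cv2.COLOR_RGB2HSV),np.array(lo),np.array(hi))
def blobs(m,amin=20,roi=None):
    if roi:
        k=np.zeros_like(m);x0,y0,x1,y1=roi;k[y0:y1,x0:x1]=m[y0:y1,x0:x1];m=k
    cs=cv2.findContours(m,cv2.RETR_EXTERNAL,cv2.CHAIN_APPROX_NONE)[0]
    return sorted([c for c in cs if cv2.contourArea(c)>=amin],key=cv2.contourArea,reverse=True)
def rect(c,cnt,z):
    P=plane(c,cnt.reshape(-1,2),z)[:,:2].astype(np.float32)*1000
    (x,y),(w,h),a=cv2.minAreaRect(P)
    if w<h: w,h,a=h,w,a+90
    return np.round([x,y,w,h,(a+90)%180-90],1)
E
python3 - <<'E'
from h import *
def rd(n): return cv2.imread(f"pics/{n}0.png")[:,:,::-1].copy()
t=rd("top");s=rd("scene");ct=arm.calibration("top");cs=arm.calibration("scene")
def show(n,im,c,lo,hi,z,roi,a=20):
    for b in blobs(mask(im,lo,hi),a,roi)[:5]:
        m=cv2.moments(b);print(n,"px",round(m["m10"]/m["m00"]),round(m["m01"]/m["m00"]),"rect mm",rect(c,b,z))
for n,roi in(("A",(380,200,400,240)),("B",(395,248,414,286)),("C",(428,240,450,278))):
    for q in ((10,20,90),): show(n,t,ct,(5,15,70),(35,255,255),.024,roi)
show("rest",t,ct,(0,0,165),(180,40,255),.045,(290,210,366,246))
show("case",t,ct,(60,80,20),(90,255,255),.15,(190,190,270,270))
show("knobT",t,ct,(22,130,100),(35,255,255),.18,(190,190,270,270),5)
show("knobS",s,cs,(22,130,100),(35,255,255),.18,(350,170,410,200),5)
show("redbase",t,ct,(0,180,120),(8,255,255),.01,(430,170,480,210))
show("redbaseR",s,cs,(0,180,120),(8,255,255),.01,(215,370,265,410))
show("bluebaseT",t,ct,(105,150,80),(125,255,255),.01,(340,130,380,170))
show("bluebaseS",s,cs,(105,150,80),(125,255,255),.01,(340,330,390,365))
for n in((t,(270,90,490,290),"tz",3.6),(s,(190,170,470,410),"sz",2.8)):
    im,(x0,y0,x1,y1),nm,f=n
    cv2.imwrite(f"pics/{nm}.png",cv2.resize(im[y0:y1,x0:x1,::-1],None,fx=f,fy=f,interpolation=cv2.INTER_CUBIC)[:600,:800])
E
```

```text
A px 390 219 rect mm [ 520.9 -181.9   95.3   32.7    6.7]
B px 404 266 rect mm [ 376.3 -224.6   95.2   30.4   -4.4]
C px 439 258 rect mm [ 403.6 -330.4   94.6   28.7  -18.7]
rest px 328 230 rect mm [479.2   8.  200.4  31.5 -76.1]
case px 229 231 rect mm [449.8 287.8 165.8 154.1  17.9]
knobT px 229 243 rect mm [409.7 279.1  32.5  19.6 -74.1]
knobS px 374 181 rect mm [410.1 281.9  36.4  14.9 -75.3]
redbase px 451 193 rect mm [ 614.5 -373.9   83.3   82.7   45.6]
redbaseR px 241 390 rect mm [ 619.4 -375.4   90.    84.6  -62.1]
bluebaseT px 356 154 rect mm [730.5 -79.9  86.8  85.5 -54. ]
bluebaseS px 367 348 rect mm [733.6 -78.5  91.4  82.8  -9.8]
```

View pics/tz.png

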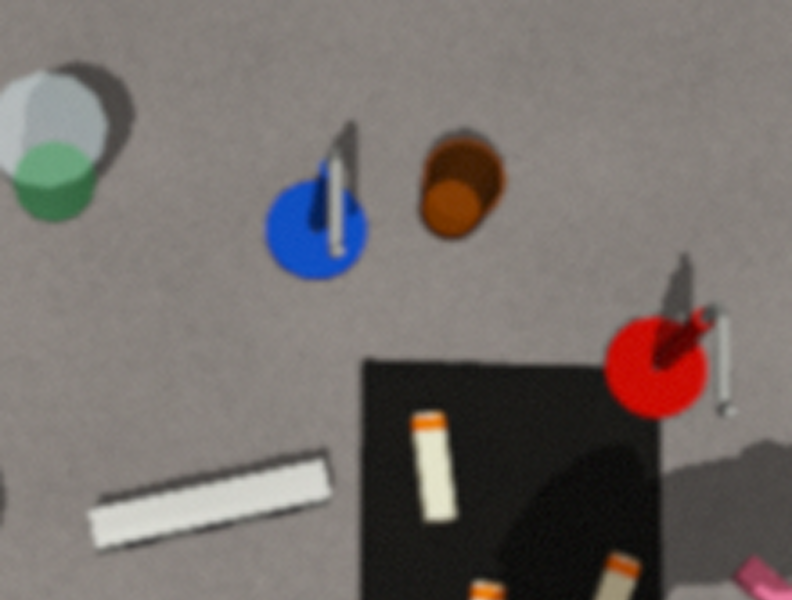

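View pics/sz.png

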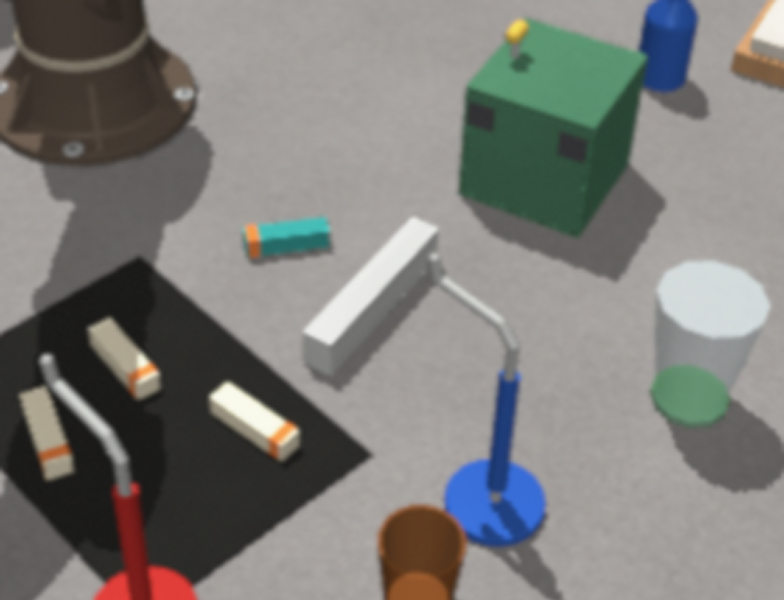

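The crops confirm the three cream, orange-ended sticks. They also show the red hook's tip at top (472,204) and scene (207,299), and the blue hook's tip at top (364,160) and scene (345,262). Next I compute the hooks and the case, and write a planning helper.

```bash
cat >> h.py <<'E'
def plan(xyz,yaw,n=None):
    """relative move from here: first turn (tool frame), then slide after the turn"""
    s=arm.observe();r0=R.from_rotvec(s["ee_rot"])
    y=np.radians(yaw)
    r1=R.from_matrix(np.array([[np.cos(y),np.sin(y),0],[np.sin(y),-np.cos(y),0],[0,0,-1]]))
    dr=(r0.inv()*r1).as_rotvec()/.12
    sl=r1.inv().apply(np.array(xyz)-s["position"])/.3
    k=n or max(1,int(np.ceil(np.linalg.norm(sl)/.16)))
    print("turn total",dr.round(2),"| slide total",sl.round(3),f"= {k} rows of",(sl/k).round(4))
def state():
    s=arm.observe();x=R.from_rotvec(s["ee_rot"]).as_matrix()[:,0]
    print("t",round(s["clock"],1),"pos",s["position"].round(4),"yaw",np.degrees(np.arctan2(x[1],x[0])).round(1),"F",s["force"].round(1),"w",round(s["width"]*92,1),"grip",round(s["gripper_force"],1))
E
python3 - <<'E'
from h import *
ct=arm.calibration("top");cs=arm.calibration("scene")
print("red tip",tri(ct,(472,203.9),cs,(206.8,298.6)),plane(ct,(472,203.9),.241),"elbow",plane(ct,(470.3,176.7),.22))
print("blue tip",tri(ct,(363.6,159.4),cs,(345,262)),plane(ct,(363.6,159.4),.241),"elbow",plane(ct,(363,133.5),.22))
print("knob",tri(ct,(229,243),cs,(374,181)))
t=cv2.imread("pics/top0.png")[:,:,::-1].copy()
b=blobs(mask(t,(60,80,20),(90,255,255)),100,(190,190,270,270))[0]
print("case hull px",cv2.approxPolyDP(cv2.convexHull(b),4,True).reshape(-1,2).tolist())
plan((.345,-.31,.22),-18.7)
E
```

```text
red tip (array([ 0.52688268, -0.37441392,  0.23725179]), np.float64(0.0028477904354983676)) [[ 0.52529701 -0.37460308  0.241     ]] elbow [[ 0.60662405 -0.37767963  0.22      ]]
blue tip (array([ 0.64256459, -0.08031704,  0.23797084]), np.float64(0.0038073982367746585)) [[ 0.64033371 -0.081492    0.241     ]] elbow [[ 0.72163722 -0.08075723  0.22      ]]
knob (array([0.41052824, 0.28047739, 0.18025709]), np.float64(0.0004620446922005624))
case hull px [[245, 197], [262, 251], [215, 263], [208, 259], [196, 212]]
turn total [-0.01  0.    6.28] | slide total [-0.003 -0.909  0.02 ] = 6 rows of [-0.0006 -0.1515  0.0034]
```

```bash
python3 -m pendant '{"slide":[[0,0,0],[0,0,0],[0,0,0],[0,0,0],[0,0,0],[0,0,0],[0,0,0]],"dr":[[0,0,0.9],[0,0,0.9],[0,0,0.9],[0,0,0.9],[0,0,0.9],[0,0,0.9],[0,0,0.88]],"claw":[1,1,1,1,1,1,1]}' 40
python3 -m pendant '{"slide":[[0,-0.15,0],[0,-0.15,0],[0,-0.15,0],[0,-0.15,0],[0,-0.15,0],[0,-0.15,0.02],[0,0,0],[0,0,0]],"dr":[[0,0,0],[0,0,0],[0,0,0],[0,0,0],[0,0,0],[0,0,0],[0,0,0],[0,0,0]],"claw":[1,1,1,1,1,1,1,1]}'
python3 - <<'E'
from h import *
state();c=arm.calibration("wrist");im=arm.get_image("wrist");cv2.imwrite("pics/w1.png",im[:,:,::-1])
for b in blobs(mask(im,(5,15,70),(35,255,255)),150)[:8]:
    print(b.reshape(-1,2).mean(0).round(),rect(c,b,.024))
E
```

```text
clock: 0.85
position: [0.2586, -0.5687, 0.2264]
ee_rot: [-3.098, 0.518, 0.001]
force: [0.5, 0.2, -0.5]
width: 0.999
gripper_force: 0.0
clock: 1.65
position: [0.3457, -0.3124, 0.2207]
ee_rot: [-3.1, 0.507, 0.0]
force: [-0.8, -0.8, -0.1]
width: 0.999
gripper_force: 0.0
t 1.6 pos [ 0.3457 -0.3124  0.2207] yaw -18.6 F [-0.8 -0.8 -0.1] w 91.9 grip 0.0
[219. 446.] [114.3 -98.6 595.7 122.4  73.2]
[299. 162.] [ 3.885e+02 -2.923e+02  2.430e+02  1.738e+02 -3.000e-01]
[117.  75.] [ 5.200e+02 -1.990e+02  1.717e+02  1.300e+02 -3.000e-01]
[467. 365.] [ 137.2 -437.1  408.7   48.    71.4]
[161. 355.] [ 250.9 -100.6   47.5   45.8  -17.7]
[112. 320.] [306.  -67.2  82.6  39.1 -32.6]
[515. 320.] [ 164.6 -486.3   82.1   39.2   -4.5]
[164. 278.] [ 336.1 -156.9   76.7   72.4   71.9]
```

View pics/w1.png

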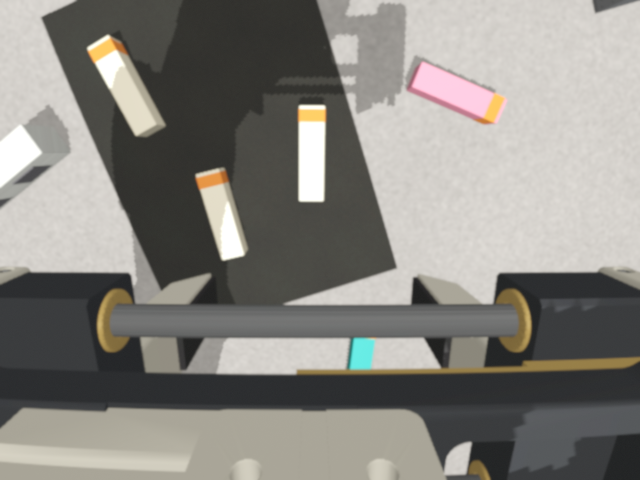

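The wrist view shows stick C at (312,152), B at (221,213) and A at (125,85). The pink and turquoise look-alikes lie off the mat at (456,92) and (361,353).

```bash
cat >> h.py <<'E'
def sticks(im,c,v=115,z=.024):
    """bright sticks on the dark mat"""
    g=im.max(2);m=(g>v).astype(np.uint8)*255
    m[265:]=0
    out=[]
    for b in blobs(m,400):
        x,y,w,h=cv2.boundingRect(b)
        if x<1 or y<1 or x+w>639 or cv2.contourArea(b)>6000: continue
        r=rect(c,b,z)
        if 75<r[2]<125 and r[3]<55: out.append(r);print(b.reshape(-1,2).mean(0).round(),r)
    return out
E
python3 - <<'E'
from h import *
im=cv2.imread("pics/w1.png")[:,:,::-1].copy();c=arm.calibration("wrist")
print(c["xyz"])
sticks(im,c)
for b in blobs(mask(im,(8,120,120),(25,255,255)),60)[:6]:
    print("or",b.reshape(-1,2).mean(0).round(),rect(c,b,.024))
E
```

```text
[ 0.40642762 -0.335912    0.37935188]
[125.  86.] [ 520.2 -187.4   95.9   34.1    7. ]
[311. 152.] [ 403.2 -332.8   92.2   27.4  -18.8]
[222. 213.] [ 376.  -229.1   92.4   31.5   -5. ]
or [469. 369.] [ 121.1 -434.4  405.2   12.8   71.3]
or [111. 320.] [306.2 -67.9  78.7  34.7 -31.2]
or [517. 320.] [ 163.1 -488.3   77.8   32.9   -5.2]
or [107.  50.] [ 556.6 -183.8   35.9   15.6   83.3]
or [211. 180.] [ 412.3 -232.2   31.2   11.2   85.8]
or [312. 115.] [ 437.5 -344.5   27.3    9.    71.2]
```

```bash
python3 - <<'E'
from h import *
plan((.403,-.3325,.22),-18.8,1);plan((.403,-.3325,.005),-18.8)
E
```

```text
turn total [ 0.   -0.    0.01] | slide total [ 0.202 -0.002  0.003] = 1 rows of [ 0.2025 -0.0024  0.0027]
turn total [ 0.   -0.    0.01] | slide total [ 0.202 -0.002  0.719] = 5 rows of [ 0.0405 -0.0005  0.1439]
```

```bash
python3 -m pendant '{"slide":[[0.1,0,0.1],[0.1,0,0.12],[0,0,0.14],[0,0,0.14],[0,0,0.14],[0,0,0.08],[0,0,0]],"dr":[[0,0,0],[0,0,0],[0,0,0],[0,0,0],[0,0,0],[0,0,0],[0,0,0]],"claw":[1,1,1,1,1,1,1]}'
python3 -m pendant '{"slide":[[0,0,0],[0,0,0],[0,0,0],[0,0,0],[0,0,0],[0,0,0]],"dr":[[0,0,0],[0,0,0],[0,0,0],[0,0,0],[0,0,0],[0,0,0]],"claw":[0.1,0.1,0.1,0.1,0.1,0.1]}' 30
python3 -m pendant '{"slide":[[0,0,-0.1],[0,0,-0.15],[0,0,-0.15],[0,0,0]],"dr":[[0,0,0],[0,0,0],[0,0,0],[0,0,0]],"claw":[0.1,0.1,0.1,0.1]}'
python3 - <<'E'
from h import *
state();plan((.420,-.0427,.125),13.9)
E
```

```text
clock: 2.4
position: [0.4008, -0.334, 0.0023]
ee_rot: [-3.099, 0.515, 0.004]
force: [0.1, 0.3, 1.1]
width: 0.999
gripper_force: 0.0
clock: 3.0
position: [0.4023, -0.3326, 0.005]
ee_rot: [3.1, -0.511, 0.001]
force: [1.8, -0.5, 0.3]
width: 0.53
gripper_force: 0.0
clock: 3.4
position: [0.4052, -0.3346, 0.1304]
ee_rot: [3.096, -0.511, 0.014]
force: [0.1, -0.8, -0.7]
width: 0.179
gripper_force: 0.0
t 3.4 pos [ 0.4052 -0.3346  0.1304] yaw -18.7 F [ 0.1 -0.8 -0.7] w 16.5 grip 0.0
turn total [ 0.04 -0.07 -4.75] | slide total [ 0.282 -0.933  0.018] = 7 rows of [ 0.0403 -0.1332  0.0026]
```

The fingers are slow and I lifted before they had closed, so I'll reopen and check the stick.

```bash
python3 -m pendant '{"slide":[[-0.16,0,-0.14],[-0.04,0,-0.14],[0,0,0],[0,0,0],[0,0,0],[0,0,0]],"dr":[[0,0,0],[0,0,0],[0,0,0],[0,0,0],[0,0,0],[0,0,0]],"claw":[0.6,0.6,0.6,0.6,0.6,0.6]}'
python3 - <<'E'
from h import *
state();c=arm.calibration("wrist");im=arm.get_image("wrist");cv2.imwrite("pics/w2.png",im[:,:,::-1])
r=sticks(im,c)
for q in r: plan((q[0]/1e3,q[1]/1e3,.005),q[4],6)
E
```

```text
clock: 4.0
position: [0.355, -0.3161, 0.1985]
ee_rot: [-3.099, 0.51, 0.003]
force: [0.4, 0.6, 0.8]
width: 0.593
gripper_force: 0.0
t 4.0 pos [ 0.355  -0.3161  0.1985] yaw -18.7 F [0.4 0.6 0.8] w 54.5 grip 0.0
[113.  94.] [ 520.4 -185.7   95.6   34.6    7.4]
[310. 164.] [ 403.9 -330.8   91.1   26.7  -18.7]
[215. 224.] [ 379.9 -227.6   85.2   31.9   -5.3]
turn total [-0.01  0.02 -3.8 ] | slide total [ 0.603 -0.36   0.645] = 6 rows of [ 0.1005 -0.06    0.1075]
turn total [-0.    0.02 -0.  ] | slide total [ 0.17  -0.006  0.645] = 6 rows of [ 0.0283 -0.001   0.1075]
turn total [-0.01  0.02 -1.95] | slide total [ 0.055 -0.302  0.645] = 6 rows of [ 0.0092 -0.0503  0.1075]
```

Stick C hasn't moved, so I grasp it again and let the fingers close fully.

```bash
python3 -m pendant '{"slide":[[0.08,0,0.1],[0.08,0,0.12],[0,0,0.14],[0,0,0.14],[0,0,0.14],[0,0,0.005],[0,0,0]],"dr":[[0,0,0],[0,0,0],[0,0,0],[0,0,0],[0,0,0],[0,0,0],[0,0,0]],"claw":[0.5,0.5,0.5,0.5,0.5,0.5,0.5]}'
python3 -m pendant '{"slide":[[0,0,0],[0,0,0],[0,0,0],[0,0,0],[0,0,0],[0,0,0]],"dr":[[0,0,0],[0,0,0],[0,0,0],[0,0,0],[0,0,0],[0,0,0]],"claw":[0.1,0.1,0.1,0.1,0.1,0.1]}' 30
python3 - <<'E'
from h import *
state()
E
```

```text
clock: 4.75
position: [0.3999, -0.3313, 0.0045]
ee_rot: [-3.098, 0.511, 0.005]
force: [0.4, -0.6, 0.1]
width: 0.499
gripper_force: 0.0
clock: 5.35
position: [0.401, -0.3321, 0.0068]
ee_rot: [3.099, -0.511, 0.001]
force: [-0.2, 1.6, 6.9]
width: 0.258
gripper_force: 30.0
t 5.3 pos [ 0.401  -0.3321  0.0068] yaw -18.7 F [-0.2  1.6  6.9] w 23.8 grip 30.0
```

```bash
python3 -m pendant '{"slide":[[0,0,-0.1],[0,0,-0.15],[0,0,-0.15],[0,0,0]],"dr":[[0,0,0],[0,0,-0.8],[0,0,-1],[0,0,-1]],"claw":[0.1,0.1,0.1,0.1]}'
python3 -m pendant '{"slide":[[0.04,-0.13,0],[0.04,-0.13,0],[0.04,-0.13,0],[0.04,-0.13,0],[0.04,-0.13,0],[0.04,-0.13,0],[0.04,-0.13,0],[0,0,0],[0,0,0]],"dr":[[0,0,-1],[0,0,-1],[0,0,0],[0,0,0],[0,0,0],[0,0,0],[0,0,0],[0,0,0],[0,0,0]],"claw":[0.1,0.1,0.1,0.1,0.1,0.1,0.1,0.1,0.1]}'
python3 - <<'E'
from h import *
state();c=arm.calibration("wrist");im=arm.get_image("wrist");cv2.imwrite("pics/w3.png",im[:,:,::-1])
for b in blobs(mask(im,(0,0,200),(180,50,255)),300)[:5]: print(b.reshape(-1,2).mean(0).round(),rect(c,b,.045))
E
```

```text
clock: 5.75
position: [0.4035, -0.3342, 0.1319]
ee_rot: [3.136, 0.021, 0.012]
force: [1.2, -0.6, -0.9]
width: 0.26
gripper_force: 30.0
clock: 6.65
position: [0.4292, -0.0483, 0.1263]
ee_rot: [3.117, 0.394, 0.0]
force: [0.2, -0.5, -0.3]
width: 0.259
gripper_force: 30.0
t 6.7 pos [ 0.4292 -0.0483  0.1263] yaw 14.4 F [ 0.2 -0.5 -0.3] w 23.8 grip 30.0
[234. 150.] [461.8  48.1 285.8 202.  -77.1]
[522. 172.] [ 512.2 -171.4   67.8   20.9    7.2]
[614.  27.] [ 611.8 -196.4   44.2   39.7  -71.2]
[ 85. 353.] [302.5 101.4  57.6  28.4 -75.7]
[313. 354.] [347.9 -68.2  44.   26.5 -75.6]
```

View pics/w3.png

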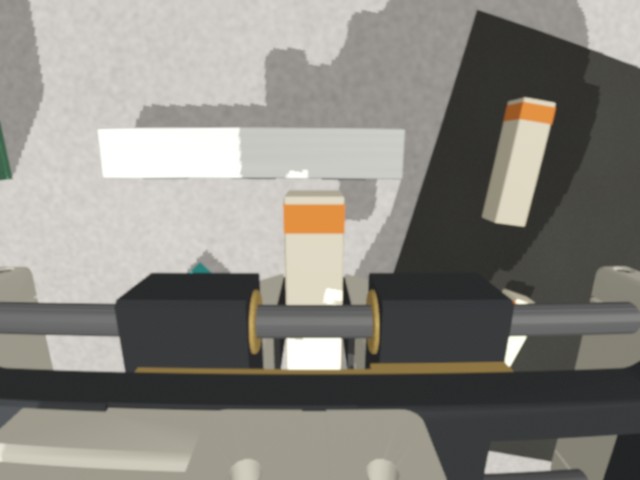

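The rest's top corners lie at about (99,130), (404,129), (403,178) and (104,177), and the stick is held centrally at (314,250).

```bash
python3 - <<'E'
from h import *
c=arm.calibration("wrist")
P=plane(c,[(99,130),(404,129),(403.5,177.5),(103.5,177.5)],.045);print(P.round(4))
print(rect(c,np.array([(99,130),(404,129),(403.5,177.5),(103.5,177.5)]),.045))
print(rect(c,np.array([(99,130),(404,129),(403.5,172),(103.5,172)]),.045))
u=np.array([-np.sin(np.radians(13.9)),np.cos(np.radians(13.9)),0])
o=np.array([.480,.008,.0])
for k in(-.062,0,.062):
    plan(o+k*u+[0,0,.12],14);print(o+k*u)
E
```

```text
[[ 0.4708  0.1052  0.045 ]
 [ 0.5189 -0.0869  0.045 ]
 [ 0.4894 -0.0958  0.045 ]
 [ 0.4408  0.0985  0.045 ]]
[480.    5.1 200.3  30.9 -76. ]
[481.8   5.4 199.7  27.3 -76. ]
turn total [0.   0.   0.04] | slide total [0.211 0.062 0.021] = 2 rows of [0.1053 0.031  0.0103]
[ 0.49489414 -0.05218442  0.        ]
turn total [0.   0.   0.04] | slide total [ 0.211 -0.145  0.021] = 2 rows of [ 0.1054 -0.0723  0.0103]
[0.48  0.008 0.   ]
turn total [0.   0.   0.04] | slide total [ 0.211 -0.351  0.021] = 3 rows of [ 0.0704 -0.1171  0.0069]
[0.46510586 0.06818442 0.        ]
```

```bash
python3 -m pendant '{"slide":[[0.1,0.03,0],[0.104,0.035,0],[0,0,0.08],[0,0,0.08],[0,0,0.06],[0,0,0.02],[0,0,0.005],[0,0,0]],"dr":[[0,0,0],[0,0,0],[0,0,0],[0,0,0],[0,0,0],[0,0,0],[0,0,0],[0,0,0]],"claw":[0.1,0.1,0.1,0.1,0.1,0.1,0.1,0.1]}'
python3 -m pendant '{"slide":[[0,0,0],[0,0,0],[0,0,-0.05],[0,0,-0.15],[0,0,-0.15],[0,0,0]],"dr":[[0,0,0],[0,0,0],[0,0,0],[0,0,0],[0,0,0],[0,0,0]],"claw":[0.38,0.38,0.45,0.5,0.5,0.5]}'
python3 - <<'E'
from h import *
plan((.32,-.215,.2),-5)
E
```

```text
clock: 7.5
position: [0.4937, -0.0535, 0.0531]
ee_rot: [3.117, 0.388, 0.001]
force: [0.1, -0.7, -1.2]
width: 0.257
gripper_force: 30.0
clock: 8.1
position: [0.4972, -0.0526, 0.1637]
ee_rot: [3.115, 0.39, 0.016]
force: [0.2, 0.4, -0.0]
width: 0.503
gripper_force: 0.0
turn total [ 0.01 -0.09  2.8 ] | slide total [-0.541  0.591 -0.121] = 6 rows of [-0.0902  0.0985 -0.0201]
```

```bash
python3 -m pendant '{"slide":[[0,0,-0.04],[0,0,-0.04],[0,0,-0.03]],"dr":[[0,0,0.95],[0,0,0.95],[0,0,0.9]],"claw":[0.5,0.5,0.5]}'
python3 -m pendant '{"slide":[[-0.09,0.1,0],[-0.09,0.1,0],[-0.09,0.1,0],[-0.09,0.1,0],[-0.09,0.1,0],[-0.09,0.1,0],[0,0,0],[0,0,0]],"dr":[[0,0,0],[0,0,0],[0,0,0],[0,0,0],[0,0,0],[0,0,0],[0,0,0],[0,0,0]],"claw":[0.5,0.5,0.5,0.5,0.5,0.5,0.5,0.5]}'
python3 - <<'E'
from h import *
state();c=arm.calibration("wrist");im=arm.get_image("wrist");cv2.imwrite("pics/w4.png",im[:,:,::-1])
r=sticks(im,c)
for q in r: plan((q[0]/1e3,q[1]/1e3,.006),q[4],6)
E
```

```text
clock: 8.4
position: [0.4936, -0.0527, 0.1919]
ee_rot: [-3.138, 0.144, -0.002]
force: [0.4, 0.0, 0.7]
width: 0.502
gripper_force: 0.0
clock: 9.2
position: [0.3162, -0.2184, 0.1911]
ee_rot: [3.138, -0.14, 0.002]
force: [1.0, 0.7, 0.4]
width: 0.502
gripper_force: 0.0
t 9.2 pos [ 0.3162 -0.2184  0.1911] yaw -5.1 F [1.  0.7 0.4] w 46.2 grip 0.0
[313. 153.] [ 376.9 -224.7   91.5   26.3   -5. ]
turn total [ 0.   -0.01  0.  ] | slide total [0.201 0.006 0.617] = 6 rows of [0.0335 0.0009 0.1028]
```

```bash
python3 -m pendant '{"slide":[[0.1,0.003,0.1],[0.1,0.003,0.12],[0,0,0.14],[0,0,0.14],[0,0,0.11],[0,0,0.005],[0,0,0]],"dr":[[0,0,0],[0,0,0],[0,0,0],[0,0,0],[0,0,0],[0,0,0],[0,0,0]],"claw":[0.5,0.5,0.5,0.5,0.5,0.5,0.5]}'
python3 -m pendant '{"slide":[[0,0,0],[0,0,0],[0,0,0],[0,0,0],[0,0,0],[0,0,0]],"dr":[[0,0,0],[0,0,0],[0,0,0],[0,0,0],[0,0,0],[0,0,0]],"claw":[0.1,0.1,0.1,0.1,0.1,0.1]}' 30
python3 -m pendant '{"slide":[[0,0,-0.1],[0,0,-0.15],[0,0,-0.15],[0,0,0]],"dr":[[0,0,0],[0,0,-0.8],[0,0,-1],[0,0,-0.95]],"claw":[0.1,0.1,0.1,0.1]}'
python3 - <<'E'
from h import *
state();plan((.4815,.0065,.13),14)
E
```

```text
clock: 9.95
position: [0.3765, -0.224, 0.0062]
ee_rot: [-3.138, 0.134, 0.002]
force: [0.8, 0.3, 0.6]
width: 0.498
gripper_force: 0.0
clock: 10.55
position: [0.3769, -0.2253, 0.0073]
ee_rot: [3.138, -0.137, 0.003]
force: [-1.1, 1.2, 11.3]
width: 0.26
gripper_force: 30.0
clock: 10.95
position: [0.379, -0.2265, 0.1317]
ee_rot: [3.112, 0.387, 0.013]
force: [0.3, 0.5, -1.9]
width: 0.258
gripper_force: 30.0
t 10.9 pos [ 0.379  -0.2265  0.1317] yaw 14.2 F [ 0.3  0.5 -1.9] w 23.7 grip 30.0
turn total [ 0.05 -0.06  0.03] | slide total [ 0.52  -0.671  0.006] = 6 rows of [ 0.0866 -0.1118  0.0009]
```

```bash
python3 -m pendant '{"slide":[[0.087,-0.112,0],[0.087,-0.112,0],[0.087,-0.112,0],[0.087,-0.112,0],[0.087,-0.112,0],[0.083,-0.111,0],[0,0,0],[0,0,0]],"dr":[[0,0,0],[0,0,0],[0,0,0],[0,0,0],[0,0,0],[0,0,0],[0,0,0],[0,0,0]],"claw":[0.1,0.1,0.1,0.1,0.1,0.1,0.1,0.1]}'
python3 -m pendant '{"slide":[[0,0,0.08],[0,0,0.08],[0,0,0.06],[0,0,0.02],[0,0,0.012],[0,0,0]],"dr":[[0,0,0],[0,0,0],[0,0,0],[0,0,0],[0,0,0],[0,0,0]],"claw":[0.1,0.1,0.1,0.1,0.1,0.1]}'
python3 -m pendant '{"slide":[[0,0,0],[0,0,0],[0,0,-0.05],[0,0,-0.15],[0,0,-0.15],[0,0,0]],"dr":[[0,0,0],[0,0,0],[0,0,0],[0,0,0],[0,0,0],[0,0,0]],"claw":[0.38,0.38,0.42,0.45,0.5,0.5]}'
python3 - <<'E'
from h import *
plan((.46,-.18,.2),7)
E
```

```text
clock: 11.75
position: [0.4783, 0.0087, 0.1263]
ee_rot: [3.118, 0.385, 0.0]
force: [-0.7, -0.3, -2.1]
width: 0.262
gripper_force: 30.0
clock: 12.35
position: [0.4779, 0.0064, 0.0516]
ee_rot: [3.118, 0.378, -0.001]
force: [-0.8, -0.3, 2.3]
width: 0.257
gripper_force: 30.0
clock: 12.95
position: [0.4819, 0.008, 0.1612]
ee_rot: [3.118, 0.38, 0.015]
force: [0.7, 0.6, 1.2]
width: 0.499
gripper_force: 0.0
turn total [ 0.01 -0.08  1.  ] | slide total [-0.149  0.613 -0.129] = 5 rows of [-0.0298  0.1226 -0.0259]
```

```bash
python3 -m pendant '{"slide":[[0,0,-0.06],[0,0,-0.06],[-0.03,0.123,0],[-0.03,0.123,0],[-0.03,0.123,0],[-0.03,0.123,0],[-0.03,0.123,0],[0,0,0],[0,0,0]],"dr":[[0,0,1],[0,0,0],[0,0,0],[0,0,0],[0,0,0],[0,0,0],[0,0,0],[0,0,0],[0,0,0]],"claw":[0.5,0.5,0.5,0.5,0.5,0.5,0.5,0.5,0.5]}'
python3 - <<'E'
from h import *
state();c=arm.calibration("wrist");im=arm.get_image("wrist");cv2.imwrite("pics/w5.png",im[:,:,::-1])
r=sticks(im,c)
for q in r: plan((q[0]/1e3,q[1]/1e3,.006),q[4],6)
E
```

```text
clock: 13.85
position: [0.456, -0.1816, 0.1914]
ee_rot: [-3.136, -0.189, 0.0]
force: [-0.7, -0.1, 0.2]
width: 0.497
gripper_force: 0.0
t 13.8 pos [ 0.456  -0.1816  0.1914] yaw 6.9 F [-0.7 -0.1  0.2] w 45.7 grip 0.0
[322. 148.] [ 521.8 -181.7   90.1   25.8    7. ]
turn total [-0.  0.  0.] | slide total [0.216 0.031 0.618] = 6 rows of [0.0361 0.0052 0.103 ]
```

```bash
python3 -m pendant '{"slide":[[0.108,0.015,0.1],[0.108,0.016,0.12],[0,0,0.14],[0,0,0.14],[0,0,0.11],[0,0,0.005],[0,0,0]],"dr":[[0,0,0],[0,0,0],[0,0,0],[0,0,0],[0,0,0],[0,0,0],[0,0,0]],"claw":[0.5,0.5,0.5,0.5,0.5,0.5,0.5]}'
python3 -m pendant '{"slide":[[0,0,0],[0,0,0],[0,0,0],[0,0,0],[0,0,0],[0,0,0]],"dr":[[0,0,0],[0,0,0],[0,0,0],[0,0,0],[0,0,0],[0,0,0]],"claw":[0.1,0.1,0.1,0.1,0.1,0.1]}' 30
python3 -m pendant '{"slide":[[0,0,-0.1],[0,0,-0.15],[0,0,-0.15],[0,0,0]],"dr":[[0,0,0],[0,0,0],[0,0,-0.5],[0,0,-0.55]],"claw":[0.1,0.1,0.1,0.1]}'
python3 - <<'E'
from h import *
state();plan((.4665,.0667,.13),14,7)
E
```

```text
clock: 14.6
position: [0.5219, -0.1808, 0.0072]
ee_rot: [-3.135, -0.196, 0.002]
force: [-0.7, -0.0, -0.4]
width: 0.502
gripper_force: 0.0
clock: 15.2
position: [0.5227, -0.1823, 0.0084]
ee_rot: [3.135, 0.193, 0.003]
force: [-1.6, 1.4, 9.3]
width: 0.26
gripper_force: 30.0
clock: 15.6
position: [0.5254, -0.1831, 0.1334]
ee_rot: [3.113, 0.393, 0.015]
force: [0.3, -0.0, -1.2]
width: 0.261
gripper_force: 30.0
t 15.6 pos [ 0.5254 -0.1831  0.1334] yaw 14.4 F [ 0.3 -0.  -1.2] w 24.0 grip 30.0
turn total [ 0.04 -0.07  0.06] | slide total [ 0.011 -0.855  0.011] = 7 rows of [ 0.0016 -0.1222  0.0016]
```

```bash
python3 -m pendant '{"slide":[[0.003,-0.122,0],[0.003,-0.122,0],[0.003,-0.122,0],[0,-0.122,0],[0,-0.122,0],[0,-0.122,0],[0,-0.122,0],[0,0,0],[0,0,0]],"dr":[[0,0,0],[0,0,0],[0,0,0],[0,0,0],[0,0,0],[0,0,0],[0,0,0],[0,0,0],[0,0,0]],"claw":[0.1,0.1,0.1,0.1,0.1,0.1,0.1,0.1,0.1]}'
python3 -m pendant '{"slide":[[0,0,0.08],[0,0,0.08],[0,0,0.06],[0,0,0.02],[0,0,0.01],[0,0,0]],"dr":[[0,0,0],[0,0,0],[0,0,0],[0,0,0],[0,0,0],[0,0,0]],"claw":[0.1,0.1,0.1,0.1,0.1,0.1]}'
python3 -m pendant '{"slide":[[0,0,0],[0,0,0],[0,0,-0.05],[0,0,-0.15],[0,0,-0.15],[-0.1,0,-0.1],[-0.1,0,-0.05],[-0.1,0,0],[0,0,0]],"dr":[[0,0,0],[0,0,0],[0,0,0],[0,0,0],[0,0,0],[0,0,0],[0,0,0],[0,0,0],[0,0,0]],"claw":[0.38,0.38,0.42,0.45,0.5,0.6,0.6,0.6,0.6]}'
python3 - <<'E'
from h import *
state()
im=arm.get_image("wrist");cv2.imwrite("pics/w6.png",im[:,:,::-1])
E
```

```text
clock: 16.5
position: [0.4611, 0.0675, 0.1274]
ee_rot: [3.117, 0.394, 0.001]
force: [0.5, -0.5, -1.7]
width: 0.258
gripper_force: 30.0
clock: 17.1
position: [0.4612, 0.0654, 0.053]
ee_rot: [3.117, 0.387, -0.001]
force: [-2.8, -1.2, 3.4]
width: 0.258
gripper_force: 30.0
clock: 18.0
position: [0.3711, 0.0434, 0.2026]
ee_rot: [3.117, 0.389, -0.0]
force: [0.1, 0.4, 0.7]
width: 0.6
gripper_force: 0.0
t 18.0 pos [0.3711 0.0434 0.2026] yaw 14.2 F [0.1 0.4 0.7] w 55.2 grip 0.0
```

View pics/w6.png

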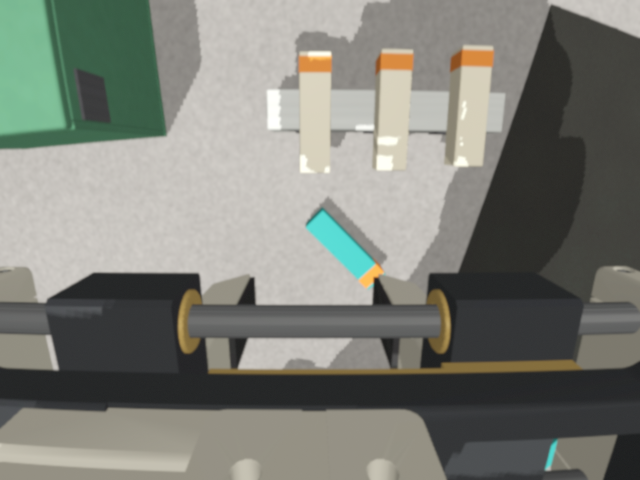

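All three sticks lie crosswise on the rest, centred near (314,110), (392,110) and (469,107). Next is the case: I move in for a close look at the lid.

```bash
python3 - <<'E'
from h import *
plan((.345,.265,.27),15)
E
```

```text
turn total [ 0.01 -0.01 -0.11] | slide total [ 0.1   -0.736 -0.224] = 5 rows of [ 0.02   -0.1471 -0.0449]
```

```bash
python3 -m pendant '{"slide":[[0,-0.08,-0.11],[0.02,-0.12,-0.08],[0.02,-0.13,-0.034],[0.02,-0.13,0],[0.02,-0.14,0],[0.02,-0.136,0],[0,0,0],[0,0,0]],"dr":[[0,0,0],[0,0,0],[0,0,0],[0,0,0],[0,0,0],[0,0,0],[0,0,-0.11],[0,0,0]],"claw":[0.6,0.6,0.6,0.6,0.6,0.6,0.6,0.6]}'
python3 - <<'E'
from h import *
state();c=arm.calibration("wrist");im=arm.get_image("wrist");cv2.imwrite("pics/w7.png",im[:,:,::-1])
for b in blobs(mask(im,(20,130,100),(35,255,255)),40)[:3]: print("knob",b.reshape(-1,2).mean(0).round(),rect(c,b,.18))
for b in blobs(mask(im,(60,80,40),(90,255,255)),1000)[:2]: print("lid",cv2.approxPolyDP(cv2.convexHull(b),6,True).reshape(-1,2).tolist())
E
```

```text
clock: 18.85
position: [0.349, 0.2671, 0.2689]
ee_rot: [-3.114, -0.415, 0.001]
force: [-0.1, -0.3, -0.3]
width: 0.603
gripper_force: 0.0
t 18.9 pos [0.349  0.2671 0.2689] yaw 15.2 F [-0.1 -0.3 -0.3] w 55.5 grip 0.0
knob [394. 370.] [268.3 175.7 298.    8.5 -74.8]
knob [321. 154.] [409.9 278.4  32.9  17.  -74.8]
knob [187. 321.] [264.7 342.7  52.9  15.6   8.8]
lid [[419, 0], [416, 177], [226, 185], [209, 0]]
lid [[489, 242], [501, 231], [511, 234], [544, 277], [512, 273]]
```

View pics/w7.png

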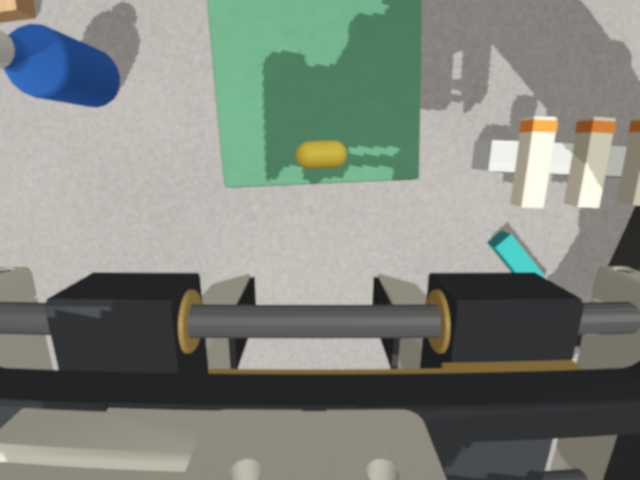

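The picture shows the knob at (321,154) and the lid's near edge along row 180 or so. The coolant bottle at (60,65) is clear to the left.

```bash
python3 - <<'E'
from h import *
plan((.4102,.2795,.162),15.2)
E
```

```text
turn total [ 0.    0.01 -0.03] | slide total [0.208 0.01  0.356] = 3 rows of [0.0693 0.0032 0.1188]
```

```bash
python3 -m pendant '{"slide":[[0.1,0.005,0.05],[0.1,0.005,0.05],[0.008,0,0.12],[0,0,0.1],[0,0,0.036],[0,0,0]],"dr":[[0,0,0],[0,0,0],[0,0,0],[0,0,0],[0,0,0],[0,0,0]],"claw":[0.6,0.6,0.6,0.6,0.6,0.6]}'
python3 -m pendant '{"slide":[[0,0,0],[0,0,0],[0,0,0],[0,0,0],[0,0,0]],"dr":[[0,0,0],[0,0,0],[0,0,0],[0,0,0],[0,0,0]],"claw":[0.25,0.25,0.25,0.25,0.25]}' 12
python3 - <<'E'
from h import *
state()
s=arm.observe()["position"]
th=np.arange(0,1.96,.15);x=-124*np.cos(th)+38*np.sin(th);z=124*np.sin(th)+38*np.cos(th)
for a,dx,dz in zip(th[1:],np.diff(x)/300,-np.diff(z)/300): print(round(a,2),round(dx,3),round(dz,3))
E
```

```text
clock: 19.5
position: [0.4095, 0.2777, 0.1614]
ee_rot: [3.113, 0.408, -0.004]
force: [-0.2, 0.1, -0.1]
width: 0.601
gripper_force: 0.0
clock: 20.0
position: [0.4104, 0.2795, 0.1635]
ee_rot: [-3.114, -0.41, -0.003]
force: [0.0, -2.0, 6.7]
width: 0.355
gripper_force: 12.0
t 20.0 pos [0.4104 0.2795 0.1635] yaw 15.0 F [ 0.  -2.   6.7] w 32.7 grip 12.0
0.15 0.024 -0.06
0.3 0.032 -0.056
0.45 0.04 -0.051
0.6 0.047 -0.044
0.75 0.054 -0.036
0.9 0.058 -0.028
1.05 0.062 -0.019
1.2 0.064 -0.01
1.35 0.065 0.0
1.5 0.064 0.01
1.65 0.062 0.019
1.8 0.058 0.028
1.95 0.053 0.037
```

```bash
python3 -m pendant '{"slide":[[0.012,0,-0.03],[0.012,0,-0.03],[0.016,0,-0.028],[0.016,0,-0.028],[0.02,0,-0.0255],[0.02,0,-0.0255],[0.0235,0,-0.022],[0.0235,0,-0.022],[0.027,0,-0.018],[0.027,0,-0.018]],"dr":[[0,0,0],[0,0,0],[0,0,0],[0,0,0],[0,0,0],[0,0,0],[0,0,0],[0,0,0],[0,0,0],[0,0,0]],"claw":[0.25,0.25,0.25,0.25,0.25,0.25,0.25,0.25,0.25,0.25]}'
python3 -m pendant '{"slide":[[0.029,0,-0.014],[0.029,0,-0.014],[0.031,0,-0.0095],[0.031,0,-0.0095],[0.032,0,-0.005],[0.032,0,-0.005],[0.0325,0,0],[0.0325,0,0],[0.032,0,0.005],[0.032,0,0.005]],"dr":[[0,0,0],[0,0,0],[0,0,0],[0,0,0],[0,0,0],[0,0,0],[0,0,0],[0,0,0],[0,0,0],[0,0,0]],"claw":[0.25,0.25,0.25,0.25,0.25,0.25,0.25,0.25,0.25,0.25]}'
python3 -m pendant '{"slide":[[0.031,0,0.0095],[0.031,0,0.0095],[0.029,0,0.014],[0.029,0,0.014],[0.017,0,0.012],[0,0,0]],"dr":[[0,0,0],[0,0,0],[0,0,0],[0,0,0],[0,0,0],[0,0,0]],"claw":[0.25,0.25,0.25,0.25,0.25,0.25]}'
```

```text
clock: 21.0
position: [0.4666, 0.2971, 0.2376]
ee_rot: [-3.111, -0.413, -0.0]
force: [-2.0, 8.4, -3.1]
width: 0.358
gripper_force: 12.0
clock: 22.0
position: [0.5562, 0.3256, 0.2524]
ee_rot: [-3.105, -0.418, -0.002]
force: [-6.3, 16.4, 0.2]
width: 0.356
gripper_force: 12.0
clock: 22.6
position: [0.5962, 0.3384, 0.2349]
ee_rot: [-3.102, -0.419, -0.004]
force: [-3.9, 20.2, 4.7]
width: 0.357
gripper_force: 12.0
```

The sideways force grew along the swing, which suggests the case is turned a little more than 15°. I'll release, back up and measure that.

```bash
python3 -m pendant '{"slide":[[0,0,0],[0,0,0],[0,0,0],[0,0,-0.1],[0,0,-0.14],[0,0,-0.14],[-0.05,0,-0.1],[-0.15,0,0],[-0.15,0,0],[-0.15,0,0]],"dr":[[0,0,0],[0,0,0],[0,0,0],[0,0,0],[0,0,0],[0,0,0],[0,0,0],[0,0,0],[0,0,0],[0,0,0]],"claw":[0.6,0.6,0.6,0.6,0.6,0.6,0.6,0.6,0.6,0.5]}'
python3 -m pendant '{"slide":[[-0.15,0,0],[-0.15,0,0],[-0.1,0,0],[0,0,0],[0,0,0]],"dr":[[0,0,0],[0,0,0],[0,0,0],[0,0,0],[0,0,0]],"claw":[0.3,0.3,0.26,0.26,0.26]}'
python3 - <<'E'
from h import *
state();c=arm.calibration("wrist");im=arm.get_image("wrist");cv2.imwrite("pics/w8.png",im[:,:,::-1])
E
```

```text
clock: 23.6
position: [0.4514, 0.2893, 0.3769]
ee_rot: [3.114, 0.408, 0.0]
force: [0.3, 0.2, 1.3]
width: 0.555
gripper_force: 0.0
clock: 24.1
position: [0.337, 0.259, 0.3776]
ee_rot: [3.114, 0.409, 0.003]
force: [1.1, 0.0, -0.3]
width: 0.259
gripper_force: 0.0
t 24.1 pos [0.337  0.259  0.3776] yaw 15.0 F [ 1.1  0.  -0.3] w 23.8 grip 0.0
```

View pics/w8.png

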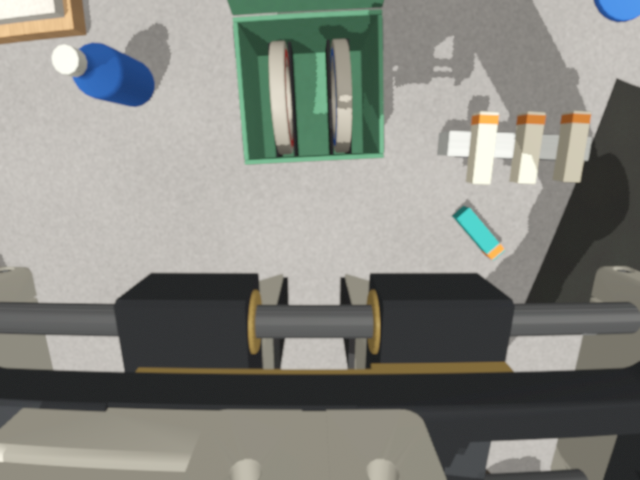

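The lid is open and both wheels are there: red at (283,98) in the left slot, blue at (341,97) in the right. The rim corners are at about (246,161), (384,156), (381,13) and (236,15).

```bash
python3 - <<'E'
from h import *
c=arm.calibration("wrist");im=cv2.imread("pics/w8.png")[:,:,::-1].copy()
P=plane(c,[(246,161),(384,156.5),(381,13),(236,15)],.142)[:,:2]*1000
print(P.round(1),P.mean(0))
d=lambda a,b:(np.degrees(np.arctan2(*(P[b]-P[a])[::-1])).round(1),np.linalg.norm(P[b]-P[a]).round(1))
print(d(1,2),d(0,3),d(0,1),d(3,2))
ct=arm.calibration("top");t=arm.get_image("top");cv2.imwrite("pics/t1.png",t[185:275,185:275,::-1].repeat(6,0).repeat(6,1))
crop=im[0:180,220:400,::-1];cv2.imwrite("pics/w8c.png",cv2.resize(crop,None,fx=3.3,fy=3.3,interpolation=cv2.INTER_CUBIC))
E
```

```text
[[370.6 342.5]
 [413.2 200.9]
 [546.8 245.1]
 [508.  383.9]] [459.63764852 293.08829217]
(np.float64(18.3), np.float64(140.7)) (np.float64(16.8), np.float64(143.5)) (np.float64(-73.3), np.float64(147.8)) (np.float64(-74.4), np.float64(144.2))
```

View pics/w8c.png

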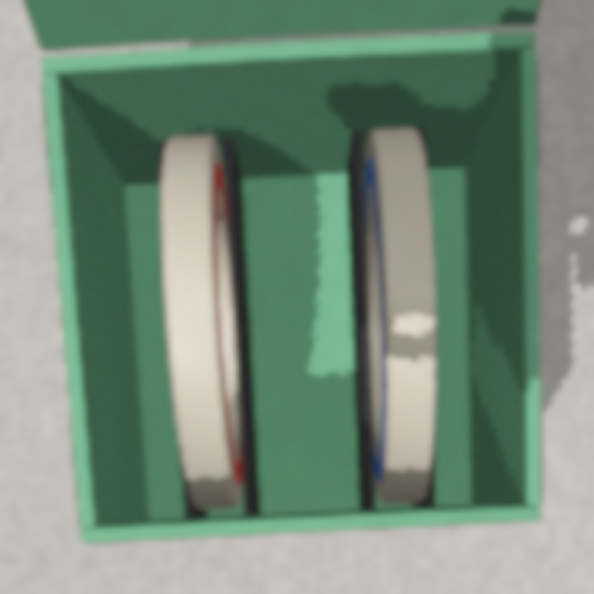

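```bash
python3 - <<'E'
from h import *
c=arm.calibration("wrist")
P=plane(c,[(245.8,164),(384.2,157),(381.5,10),(233.6,16.5)],.142)[:,:2]*1000
a=lambda a,b:round(np.degrees(np.arctan2(*(P[b]-P[a])[::-1])),1)
print(P.mean(0),a(1,2),a(0,3),a(0,1)+90,a(3,2)+90)
Q=plane(c,[(278.2,97),(344.2,97)],.135)[:,:2]*1000
y=np.radians(17.3);M=np.array([[np.cos(y),np.sin(y)],[-np.sin(y),np.cos(y)]])
print(Q.round(1),((Q-[459.6,293.1])@M.T).round(1))
for ys in(35,-35):
  for xo in(-24,):
    g=np.array([459.6,293.1])+M.T@[xo,ys];print(g);plan((g[0]/1e3,g[1]/1e3,.24),17.3);print("plunge to .10")
E
```

```text
[458.87463844 293.61598724] 18.2 17.6 17.799999999999997 17.200000000000003
[[443.2 325.4]
 [461.1 258.5]] [[ -6.   35.7]
 [ -8.9 -33.5]]
[426.27762022 319.379631  ]
turn total [ 0.   -0.   -0.34] | slide total [ 0.341 -0.103  0.457] = 4 rows of [ 0.0853 -0.0258  0.1141]
plunge to .10
[447.0938614  252.54637504]
turn total [ 0.   -0.   -0.34] | slide total [0.341 0.13  0.457] = 4 rows of [0.0853 0.0325 0.1141]
plunge to .10
```

```bash
python3 -m pendant '{"slide":[[0.08,-0.025,0.1],[0.08,-0.025,0.1],[0.08,-0.025,0.1],[0.08,-0.025,0.1],[0,0,0],[0,0,0]],"dr":[[0,0,-0.38],[0,0,0],[0,0,0],[0,0,0],[0,0,0],[0,0,0]],"claw":[0.26,0.26,0.26,0.26,0.26,0.26]}' 60
python3 - <<'E'
from h import *
state();plan((.4276,.3205,.102),17.6)
c=arm.calibration("wrist");im=arm.get_image("wrist");cv2.imwrite("pics/w9.png",im[:,:,::-1])
E
```

```text
clock: 24.8
position: [0.42, 0.3162, 0.2556]
ee_rot: [3.104, 0.48, -0.005]
force: [-0.4, 0.1, 0.2]
width: 0.259
gripper_force: 0.0
t 24.8 pos [0.42   0.3162 0.2556] yaw 17.6 F [-0.4  0.1  0.2] w 23.8 grip 0.0
turn total [ 0.    0.03 -0.  ] | slide total [ 0.028 -0.006  0.512] = 4 rows of [ 0.0071 -0.0015  0.128 ]
```

View pics/w9.png

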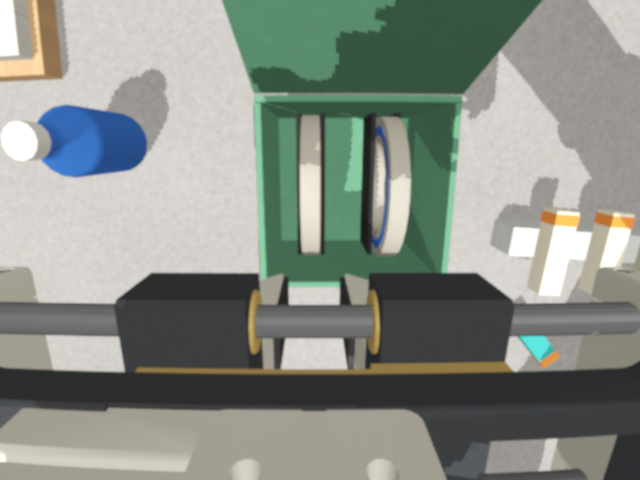

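The red wheel's top strip is centred near column 310. The fingers straddle column 314.

```bash
python3 - <<'E'
from h import *
c=arm.calibration("wrist")
s=arm.observe();r=R.from_rotvec(s["ee_rot"])
for px in((310.5,130),(310.5,180),(310.5,235)):
    print(r.inv().apply(plane(c,px,.134)[0]-s["position"])*1000)
im=cv2.imread("pics/w9.png");print(im[180,292:335].max(1).tolist())
E
```

```text
[ 79.10024356  -1.99268283 122.69737087]
[ 41.8283973   -2.08874939 122.73721815]
[ -1.88137825  -2.20812039 122.78394825]
[142, 142, 141, 136, 119, 94, 98, 157, 207, 231, 240, 242, 242, 241, 241, 241, 240, 240, 240, 240, 239, 239, 239, 239, 238, 237, 232, 214, 172, 111, 63, 58, 91, 127, 142, 145, 145, 144, 145, 145, 144, 145, 145]
```

```bash
python3 -m pendant '{"slide":[[0.014,-0.004,0.12],[0.014,-0.003,0.14],[0,0,0.12],[0,0,0.08],[0,0,0.052],[0,0,0]],"dr":[[0,0,0],[0,0,0],[0,0,0],[0,0,0],[0,0,0],[0,0,0]],"claw":[0.26,0.26,0.26,0.26,0.26,0.26]}' 60
python3 -m pendant '{"slide":[[0,0,0],[0,0,0],[0,0,0],[0,0,0]],"dr":[[0,0,0],[0,0,0],[0,0,0],[0,0,0]],"claw":[0.02,0.02,0.02,0.02]}' 60
python3 -m pendant '{"slide":[[0,0,-0.02],[0,0,-0.04],[0,0,-0.05],[0,0,-0.08],[0,0,-0.1],[0,0,-0.1],[0,0,-0.1],[0,0,-0.1],[0,0,-0.08],[0,0,0]],"dr":[[0,0,0],[0,0,0],[0,0,0],[0,0,0],[0,0,0],[0,0,0],[0,0,0],[0,0,0],[0,0,0],[0,0,0]],"claw":[0.02,0.02,0.02,0.02,0.02,0.02,0.02,0.02,0.02,0.02]}'
python3 - <<'E'
from h import *
state();c=arm.calibration("wrist");im=arm.get_image("wrist");cv2.imwrite("pics/w10.png",im[:,:,::-1])
im=arm.get_image("scene");cv2.imwrite("pics/s10.png",cv2.resize(im[120:360,260:480,::-1],None,fx=2.5,fy=2.5))
E
```

```text
clock: 25.45
position: [0.4264, 0.3202, 0.1028]
ee_rot: [3.103, 0.481, -0.002]
force: [-0.3, -0.9, 1.5]
width: 0.262
gripper_force: 0.0
clock: 25.85
position: [0.4276, 0.3216, 0.105]
ee_rot: [-3.103, -0.482, -0.004]
force: [-0.8, -0.3, 8.6]
width: 0.17
gripper_force: 60.0
clock: 26.85
position: [0.4277, 0.3222, 0.3086]
ee_rot: [-3.101, -0.481, -0.009]
force: [-0.0, 1.2, -3.5]
width: 0.173
gripper_force: 60.0
t 26.9 pos [0.4277 0.3222 0.3086] yaw 17.7 F [-0.   1.2 -3.5] w 16.0 grip 60.0
```

View pics/s10.png

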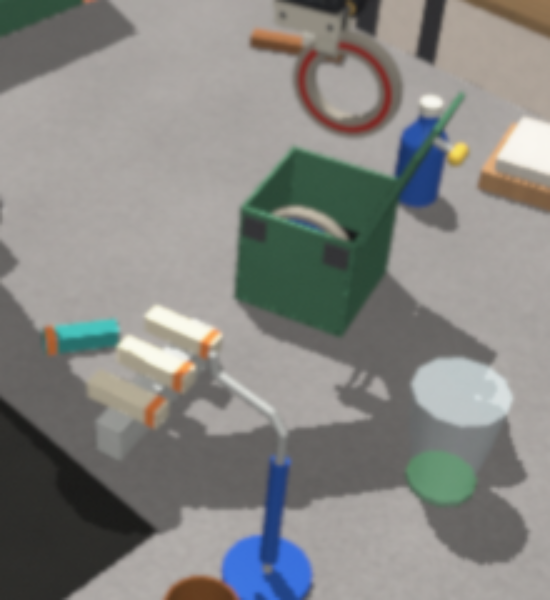

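The scene crop shows the red wheel lifted clear and held off-centre as planned. The blue wheel is still in the case, the lid is leaning back, and the sticks are on the rest. Now I carry the red wheel to its hook.

```bash
python3 - <<'E'
from h import *
plan((.42,.02,.31),17.6)
E
python3 -m pendant '{"slide":[[0,0.05,0],[-0.03,0.1,0],[-0.04,0.11,0],[-0.04,0.11,0],[-0.04,0.11,0],[-0.04,0.11,0],[-0.04,0.11,0],[-0.04,0.11,0],[-0.03,0.1,0],[0,0.05,0]],"dr":[[0,0,0],[0,0,0],[0,0,0],[0,0,0],[0,0,0],[0,0,0],[0,0,0],[0,0,0],[0,0,0],[0,0,0]],"claw":[0.02,0.02,0.02,0.02,0.02,0.02,0.02,0.02,0.02,0.02]}'
python3 -m pendant '{"slide":[[0,0,0],[0,0,0],[0,0,0],[0,0,0],[0,0,0],[0,0,0],[0,0,0],[0,0,0],[0,0,0],[0,0,0]],"dr":[[0,0,-0.6],[0,0,-1],[0,0,-1],[0,0,-1],[0,0,-1],[0,0,-1],[0,0,-1],[0,0,-1],[0,0,-1],[0,0,-1]],"claw":[0.02,0.02,0.02,0.02,0.02,0.02,0.02,0.02,0.02,0.02]}'
python3 -m pendant '{"slide":[[0,0,0],[0,0,0],[0,0,0]],"dr":[[0,0,-0.94],[0,0,0],[0,0,0]],"claw":[0.02,0.02,0.02]}'
python3 - <<'E'
from h import *
state()
plan((.46,-.3965,.26),90)
E
```

```text
turn total [-0.   -0.01  0.01] | slide total [-0.324  0.949 -0.018] = 7 rows of [-0.0463  0.1356 -0.0026]
clock: 27.95
position: [0.4267, 0.0158, 0.3029]
ee_rot: [3.104, 0.476, -0.005]
force: [-0.2, 1.1, -2.1]
width: 0.17
gripper_force: 60.0
clock: 28.95
position: [0.4273, 0.019, 0.3028]
ee_rot: [-2.335, -2.1, 0.004]
force: [-0.3, 1.2, -2.2]
width: 0.171
gripper_force: 60.0
clock: 29.25
position: [0.4277, 0.0191, 0.3035]
ee_rot: [-2.222, -2.219, 0.002]
force: [-0.4, 0.5, -3.1]
width: 0.169
gripper_force: 60.0
t 29.2 pos [0.4277 0.0191 0.3035] yaw 89.9 F [-0.4  0.5 -3.1] w 15.5 grip 60.0
turn total [-0.01  0.   -0.01] | slide total [-1.385  0.108  0.145] = 9 rows of [-0.1539  0.0119  0.0161]
```

```bash
python3 -m pendant '{"slide":[[-0.06,0,0],[-0.12,0,0],[-0.14,0,0],[-0.15,0,0],[-0.15,0,0],[-0.15,0,0],[-0.15,0,0],[-0.15,0,0],[-0.14,0,0],[-0.1,0.05,0]],"dr":[[0,0,0],[0,0,0],[0,0,0],[0,0,0],[0,0,0],[0,0,0],[0,0,0],[0,0,0],[0,0,0],[0,0,0]],"claw":[0.02,0.02,0.02,0.02,0.02,0.02,0.02,0.02,0.02,0.02]}'
python3 -m pendant '{"slide":[[-0.075,0.058,0.05],[0,0,0.05],[0,0,0.045],[0,0,0],[0,0,0],[0,0,0]],"dr":[[0,0,0],[0,0,0],[0,0,0],[0,0,0],[0,0,0],[0,0,0]],"claw":[0.02,0.02,0.02,0.02,0.02,0.02]}'
python3 - <<'E'
from h import *
state();cs=arm.calibration("scene");im=arm.get_image("scene");cv2.imwrite("pics/s11.png",im[:,:,::-1])
c=arm.calibration("wrist");w=arm.get_image("wrist");cv2.imwrite("pics/w11.png",w[:,:,::-1])
s=arm.observe()["position"]
m=mask(im,(0,120,60),(8,255,255))|mask(im,(172,120,60),(180,255,255))
o=proj(cs,s)[0];print("tcp px",o)
for b in blobs(m,30):
    x,y,ww,h=cv2.boundingRect(b)
    print((x,y,ww,h),cv2.contourArea(b))
    if len(b)>20 and abs(x-o[0])<80 and abs(y-o[1])<90:
        e=cv2.fitEllipse(b);P,d=ray(cs,e[0]);
        t=(s[0]+.008-P[0])/d[0,0];print("ellipse",e,"centre at face plane",(P+t*d[0]).round(4))
E
```

```text
clock: 30.25
position: [0.4415, -0.3776, 0.3039]
ee_rot: [-2.227, -2.215, 0.003]
force: [-0.0, -0.7, -2.0]
width: 0.168
gripper_force: 60.0
clock: 30.85
position: [0.4618, -0.3961, 0.2619]
ee_rot: [2.218, 2.222, 0.0]
force: [-0.7, -0.4, -2.5]
width: 0.171
gripper_force: 60.0
t 30.9 pos [ 0.4618 -0.3961  0.2619] yaw 90.1 F [-0.7 -0.4 -2.5] w 15.7 grip 60.0
tcp px [178.51313199 278.94675519]
(222, 342, 39, 66) 1303.0
ellipse ((239.9199981689453, 380.9371337890625), (36.03667449951172, 63.61846160888672), 173.88641357421875) centre at face plane [ 0.4698 -0.293  -0.2048]
(169, 282, 35, 28) 110.5
ellipse ((191.208740234375, 287.56854248046875), (31.671804428100586, 48.31715774536133), 48.035362243652344) centre at face plane [ 0.4698 -0.3762  0.2281]
(205, 271, 10, 25) 42.0
ellipse ((207.8095245361328, 283.38909912109375), (9.57857894897461, 24.478288650512695), 18.457904815673828) centre at face plane [ 0.4698 -0.3361  0.2135]
(295, 107, 18, 13) 40.0
```

The band's fitted centre (y -0.376, z 0.228) matches the expected in-hand offset. I thread it over the arm, then lower.

```bash
python3 -m pendant '{"slide":[[0,0.04,0],[0,0.05,0],[0,0.05,0],[0,0.05,0],[0,0.05,0],[0,0.05,0],[0,0.04,0],[0,0.02,0],[0,0,0]],"dr":[[0,0,0],[0,0,0],[0,0,0],[0,0,0],[0,0,0],[0,0,0],[0,0,0],[0,0,0],[0,0,0]],"claw":[0.02,0.02,0.02,0.02,0.02,0.02,0.02,0.02,0.02]}'
python3 -m pendant '{"slide":[[0,0,0.03],[0,0,0.04],[0,0,0.03],[0,0,0.02],[0,0,0.01],[0,0,0.01],[0,0,0]],"dr":[[0,0,0],[0,0,0],[0,0,0],[0,0,0],[0,0,0],[0,0,0],[0,0,0]],"claw":[0.02,0.02,0.02,0.02,0.02,0.02,0.02]}'
```

```text
clock: 31.85
position: [0.5675, -0.3955, 0.2605]
ee_rot: [-2.218, -2.225, -0.0]
force: [0.4, -0.5, -3.3]
width: 0.173
gripper_force: 60.0
clock: 32.55
position: [0.5666, -0.3962, 0.2193]
ee_rot: [2.219, 2.223, 0.0]
force: [-0.2, 0.1, -2.5]
width: 0.17
gripper_force: 60.0
```

```bash
python3 -m pendant '{"slide":[[0,0,0.007],[0,0,0],[0,0,0]],"dr":[[0,0,0],[0,0,0],[0,0,0]],"claw":[0.02,0.02,0.02]}'; python3 -m pendant '{"slide":[[0,0,0.007],[0,0,0],[0,0,0]],"dr":[[0,0,0],[0,0,0],[0,0,0]],"claw":[0.02,0.02,0.02]}'
```

```text
clock: 32.85
position: [0.5668, -0.3963, 0.2189]
ee_rot: [2.218, 2.222, 0.001]
force: [-4.1, 2.4, 10.0]
width: 0.171
gripper_force: 60.0
clock: 33.15
position: [0.567, -0.3964, 0.2187]
ee_rot: [2.217, 2.221, 0.002]
force: [-8.5, 4.6, 20.7]
width: 0.172
gripper_force: 60.0
```

```bash
python3 - <<'E'
from h import *
w=arm.get_image("wrist");im=arm.get_image("scene")
cv2.imwrite("pics/m12.png",np.hstack([cv2.resize(im[230:420,120:310,::-1],(400,400)),cv2.resize(w[40:300,180:460,::-1],(400,400))]))
E
```

```text
(no output)
```

View pics/m12.png

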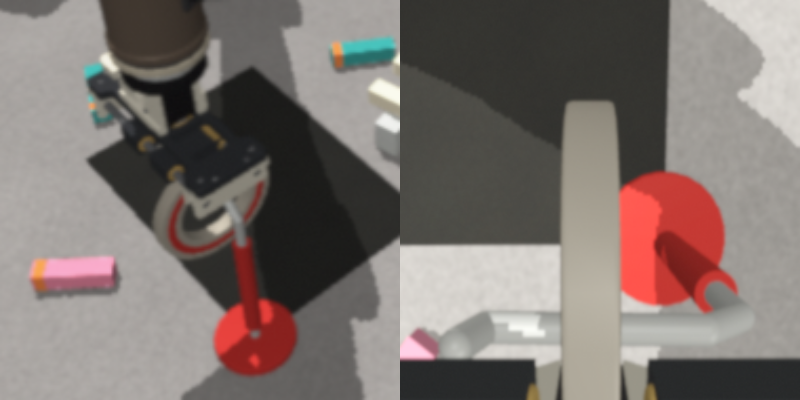

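The wheel is seated on the red arm at its middle, with the fingers beside the arm. I ease off and release, then retreat straight up.

```bash
python3 -m pendant '{"slide":[[0,0,-0.01],[0,0,0],[0,0,0]],"dr":[[0,0,0],[0,0,0],[0,0,0]],"claw":[0.02,0.02,0.02]}' 60
python3 -m pendant '{"slide":[[0,0,0],[0,0,0],[0,0,0],[0,0,-0.02],[0,0,-0.05],[0,0,-0.1],[0,0,-0.12],[0,0,-0.12],[0,0,0],[0,0,0]],"dr":[[0,0,0],[0,0,0],[0,0,0],[0,0,0],[0,0,0],[0,0,0],[0,0,0],[0,0,0],[0,0,0],[0,0,0]],"claw":[0.28,0.28,0.28,0.28,0.28,0.28,0.28,0.28,0.28,0.28]}'
python3 - <<'E'
from h import *
state();c=arm.calibration("wrist");w=arm.get_image("wrist");cv2.imwrite("pics/w13.png",w[:,:,::-1])
cs=arm.calibration("scene");im=arm.get_image("scene");cv2.imwrite("pics/s13.png",im[:,:,::-1])
m=mask(im,(0,120,60),(8,255,255))|mask(im,(172,120,60),(180,255,255))
for b in blobs(m,30):
    x,y,ww,h=cv2.boundingRect(b);print((x,y,ww,h),cv2.contourArea(b))
# red in wheel plane: collect all red pixels in ROI, intersect with plane x=.5755
r=m[230:345,160:300];ys,xs=np.nonzero(r);P,d=ray(cs,np.c_[xs+160,ys+230]);t=(.5755-P[0])/d[:,0];Q=P+t[:,None]*d
Q=Q[(Q[:,2]>.12)];yz=Q[:,1:]*1e3;print(yz.min(0),yz.max(0),len(yz));
A=np.c_[yz,np.ones(len(yz))];k=np.linalg.lstsq(A,(yz**2).sum(1),rcond=None)[0];print("circle fit centre",k[:2]/2,np.sqrt(k[2]+(k[:2]**2).sum()/4))
plan((.567,-.30,.33),17.6)
E
```

```text
clock: 33.55
position: [0.5671, -0.3964, 0.2189]
ee_rot: [2.218, 2.222, 0.001]
force: [-2.3, 1.3, 7.4]
width: 0.17
gripper_force: 60.0
clock: 34.55
position: [0.5669, -0.3962, 0.3417]
ee_rot: [2.218, 2.222, 0.001]
force: [0.2, 0.1, -0.7]
width: 0.278
gripper_force: 0.0
t 34.5 pos [ 0.5669 -0.3962  0.3417] yaw 90.1 F [ 0.2  0.1 -0.7] w 25.6 grip 0.0
(222, 343, 39, 65) 1315.5
(199, 306, 45, 45) 211.5
(295, 107, 18, 13) 74.5
[-431.49884918  129.26448685] [-319.46707423  241.33307697] 249
circle fit centre [-374.97084536  185.76759918] 52.62098152806672
turn total [-0.02  0.   10.55] | slide total [ 0.099 -0.303  0.032] = 3 rows of [ 0.033  -0.1011  0.0106]
```

Red hangs, with its centre at y -0.375, z 0.186. Back to the case for blue.

```bash
python3 -m pendant '{"slide":[[0,0,0],[0,0,0],[0,0,0],[0,0,0],[0,0,0],[0,0,0],[0,0,0],[0,0,0],[0,0,0],[0,0,0]],"dr":[[0,0,1],[0,0,1],[0,0,1],[0,0,1],[0,0,1],[0,0,1],[0,0,1],[0,0,1],[0,0,1],[0,0,1]],"claw":[0.26,0.26,0.26,0.26,0.26,0.26,0.26,0.26,0.26,0.26]}'
python3 -m pendant '{"slide":[[0,0,0],[0,0,0]],"dr":[[0,0,0.55],[0,0,0]],"claw":[0.26,0.26]}'
python3 - <<'E'
from h import *
plan((.4388,.2517,.26),17.6,16)
E
```

```text
clock: 35.65
position: [0.5661, -0.3956, 0.339]
ee_rot: [-3.087, -0.574, 0.003]
force: [1.1, -0.3, 0.4]
width: 0.256
gripper_force: 0.0
clock: 35.85
position: [0.5662, -0.3956, 0.3391]
ee_rot: [-3.104, -0.478, 0.003]
force: [0.5, 0.6, -0.6]
width: 0.258
gripper_force: 0.0
turn total [-0.01  0.02 -0.01] | slide total [ 0.248 -2.185  0.264] = 16 rows of [ 0.0155 -0.1366  0.0165]
```

```bash
python3 -m pendant '{"slide":[[0,-0.1,0],[0,-0.14,0],[0.02,-0.145,0],[0.02,-0.145,0],[0.02,-0.145,0],[0.02,-0.145,0],[0.02,-0.145,0],[0.02,-0.145,0],[0.02,-0.145,0],[0.02,-0.145,0]],"dr":[[0,0,0],[0,0,0],[0,0,0],[0,0,0],[0,0,0],[0,0,0],[0,0,0],[0,0,0],[0,0,0],[0,0,0]],"claw":[0.26,0.26,0.26,0.26,0.26,0.26,0.26,0.26,0.26,0.26]}'
python3 -m pendant '{"slide":[[0.02,-0.145,0],[0.02,-0.145,0.03],[0.02,-0.145,0.06],[0.028,-0.145,0.07],[0,-0.145,0.07],[0,-0.06,0.034],[0,0,0],[0,0,0]],"dr":[[0,0,0],[0,0,0],[0,0,0],[0,0,0],[0,0,0],[0,0,0],[0,0,0],[0,0,0]],"claw":[0.26,0.26,0.26,0.26,0.26,0.26,0.26,0.26]}'
python3 - <<'E'
from h import *
state();plan((.4488,.2537,.102),17.6)
s=arm.observe();r=R.from_rotvec(s["ee_rot"]);c=arm.calibration("wrist");im=arm.get_image("wrist");cv2.imwrite("pics/w14.png",im[:,:,::-1])
hsv=cv2.cvtColor(im,cv2.COLOR_RGB2HSV)
for row in(140,170,200,230):
    q=np.nonzero((hsv[row,270:360,1]<60)&(hsv[row,270:360,2]>140))[0]+270
    if len(q): print(row,q.min(),q.max(),len(q),(r.inv().apply(plane(c,(q.mean(),row),.134)[0]-s["position"])*1000).round(1))
E
```

```text
clock: 36.85
position: [0.4845, 0.0205, 0.3402]
ee_rot: [3.104, 0.484, -0.001]
force: [0.9, 0.9, 1.2]
width: 0.257
gripper_force: 0.0
clock: 37.65
position: [0.4394, 0.2508, 0.2609]
ee_rot: [3.103, 0.483, -0.002]
force: [0.6, -0.3, 0.1]
width: 0.257
gripper_force: 0.0
t 37.6 pos [0.4394 0.2508 0.2609] yaw 17.7 F [ 0.6 -0.3  0.1] w 23.7 grip 0.0
turn total [0.01 0.01 0.01] | slide total [0.033 0.    0.53 ] = 4 rows of [8.200e-03 1.000e-04 1.324e-01]
140 304 322 19 [ 7.190e+01 -1.000e-01  1.268e+02]
170 302 323 22 [ 49.2  -0.6 126.9]
200 302 323 22 [ 25.7  -0.6 126.9]
230 303 322 20 [  1.3  -0.6 126.9]
```

```bash
python3 -m pendant '{"slide":[[0.016,-0.001,0.12],[0.017,-0.001,0.14],[0,0,0.13],[0,0,0.08],[0,0,0.06],[0,0,0]],"dr":[[0,0,0],[0,0,0],[0,0,0],[0,0,0],[0,0,0],[0,0,0]],"claw":[0.26,0.26,0.26,0.26,0.26,0.26]}' 60
python3 -m pendant '{"slide":[[0,0,0],[0,0,0],[0,0,0],[0,0,0]],"dr":[[0,0,0],[0,0,0],[0,0,0],[0,0,0]],"claw":[0.02,0.02,0.02,0.02]}' 60
python3 -m pendant '{"slide":[[0,0,-0.02],[0,0,-0.04],[0,0,-0.05],[0,0,-0.08],[0,0,-0.1],[0,0,-0.1],[0,0,-0.1],[0,0,-0.1],[0,0,-0.08],[0,0,0]],"dr":[[0,0,0],[0,0,0],[0,0,0],[0,0,0],[0,0,0],[0,0,0],[0,0,0],[0,0,0],[0,0,0],[0,0,0]],"claw":[0.02,0.02,0.02,0.02,0.02,0.02,0.02,0.02,0.02,0.02]}'
python3 - <<'E'
from h import *
state();plan((.45,.02,.31),17.6)
E
```

```text
clock: 38.3
position: [0.4485, 0.2526, 0.1009]
ee_rot: [3.103, 0.477, -0.004]
force: [0.3, 0.3, -0.1]
width: 0.255
gripper_force: 0.0
clock: 38.7
position: [0.4496, 0.2551, 0.1037]
ee_rot: [-3.104, -0.479, -0.003]
force: [-1.2, -1.4, 7.5]
width: 0.171
gripper_force: 60.0
clock: 39.7
position: [0.45, 0.2559, 0.3076]
ee_rot: [-3.102, -0.48, -0.009]
force: [0.1, 1.4, -2.0]
width: 0.17
gripper_force: 60.0
t 39.7 pos [0.45   0.2559 0.3076] yaw 17.6 F [ 0.1  1.4 -2. ] w 15.7 grip 60.0
turn total [-0.02 -0.05 -0.  ] | slide total [-0.238  0.75  -0.008] = 5 rows of [-0.0475  0.1499 -0.0016]
```

```bash
python3 -m pendant '{"slide":[[0,0.05,0],[-0.03,0.09,0],[-0.04,0.11,0],[-0.04,0.12,0],[-0.04,0.12,0],[-0.04,0.11,0],[-0.04,0.1,0],[0,0.05,0],[0,0,0]],"dr":[[0,0,0],[0,0,0],[0,0,0],[0,0,0],[0,0,0],[0,0,0],[0,0,0],[0,0,0],[0,0,0]],"claw":[0.02,0.02,0.02,0.02,0.02,0.02,0.02,0.02,0.02]}'
python3 -m pendant '{"slide":[[0,0,0],[0,0,0],[0,0,0],[0,0,0],[0,0,0],[0,0,0],[0,0,0],[0,0,0],[0,0,0],[0,0,0]],"dr":[[0,0,-0.6],[0,0,-1],[0,0,-1],[0,0,-1],[0,0,-1],[0,0,-1],[0,0,-1],[0,0,-1],[0,0,-1],[0,0,-1]],"claw":[0.02,0.02,0.02,0.02,0.02,0.02,0.02,0.02,0.02,0.02]}'
python3 -m pendant '{"slide":[[0,0,0],[0,0,0],[0,0,0]],"dr":[[0,0,-0.96],[0,0,0],[0,0,0]],"claw":[0.02,0.02,0.02]}'
python3 - <<'E'
from h import *
state()
plan((.575,-.1025,.26),90)
E
```

```text
clock: 40.6
position: [0.4505, 0.0169, 0.3029]
ee_rot: [3.105, 0.473, -0.001]
force: [0.1, 0.6, -2.5]
width: 0.166
gripper_force: 60.0
clock: 41.6
position: [0.4504, 0.0207, 0.3028]
ee_rot: [-2.335, -2.101, 0.001]
force: [-0.2, 0.9, -2.2]
width: 0.172
gripper_force: 60.0
clock: 41.9
position: [0.4506, 0.0202, 0.3031]
ee_rot: [-2.22, -2.222, 0.001]
force: [-0.4, -0.9, -2.5]
width: 0.17
gripper_force: 60.0
t 41.9 pos [0.4506 0.0202 0.3031] yaw 90.0 F [-0.4 -0.9 -2.5] w 15.6 grip 60.0
turn total [-0.01 -0.    0.01] | slide total [-0.409  0.415  0.144] = 4 rows of [-0.1023  0.1036  0.0359]
```

```bash
python3 -m pendant '{"slide":[[-0.05,0.05,0],[-0.09,0.09,0],[-0.1,0.1,0],[-0.1,0.1,0.03],[-0.069,0.075,0.05],[0,0,0.05],[0,0,0.014],[0,0,0],[0,0,0],[0,0,0]],"dr":[[0,0,0],[0,0,0],[0,0,0],[0,0,0],[0,0,0],[0,0,0],[0,0,0],[0,0,0],[0,0,0],[0,0,0]],"claw":[0.02,0.02,0.02,0.02,0.02,0.02,0.02,0.02,0.02,0.02]}'
python3 - <<'E'
from h import *
state();cs=arm.calibration("scene");im=arm.get_image("scene");cv2.imwrite("pics/s15.png",im[:,:,::-1])
s=arm.observe()["position"]
m=mask(im,(105,120,50),(125,255,255))
o=proj(cs,s+[0.008,.022,-.034])[0].astype(int);print("expected centre px",o)
x0,y0=o-35;r=m[y0:y0+70,x0:x0+70];ys,xs=np.nonzero(r);P,d=ray(cs,np.c_[xs+x0,ys+y0]);t=(s[0]+.008-P[0])/d[:,0];Q=(P+t[:,None]*d)[:,1:]*1e3
c0=(s[1:]+[.022,-.034])*1e3;k=np.linalg.norm(Q-c0,axis=1)<62;Q=Q[k];print(len(Q),Q.min(0),Q.max(0))
A=np.c_[Q,np.ones(len(Q))];k=np.linalg.lstsq(A,(Q**2).sum(1),rcond=None)[0];print("fit centre",k[:2]/2,"exp",c0,np.sqrt(k[2]+(k[:2]**2).sum()/4))
E
```

```text
clock: 42.9
position: [0.5761, -0.1021, 0.2614]
ee_rot: [2.217, 2.225, 0.002]
force: [-0.7, -0.1, -2.6]
width: 0.168
gripper_force: 60.0
t 42.9 pos [ 0.5761 -0.1021  0.2614] yaw 90.2 F [-0.7 -0.1 -2.6] w 15.5 grip 60.0
expected centre px [326 252]
68 [-135.52216192  175.21786039] [-28.16882478 267.34136215]
fit centre [-81.52501613 228.25494746] exp [-80.24543873 227.28521086] 52.20944272656375
```

The blue wheel sits as expected, so I thread it over and lower.

```bash
python3 -m pendant '{"slide":[[0,0.04,0],[0,0.05,0],[0,0.05,0],[0,0.05,0],[0,0.05,0],[0,0.05,0],[0,0.04,0],[0,0.022,0],[0,0,0]],"dr":[[0,0,0],[0,0,0],[0,0,0],[0,0,0],[0,0,0],[0,0,0],[0,0,0],[0,0,0],[0,0,0]],"claw":[0.02,0.02,0.02,0.02,0.02,0.02,0.02,0.02,0.02]}'
python3 -m pendant '{"slide":[[0,0,0.03],[0,0,0.04],[0,0,0.03],[0,0,0.02],[0,0,0.01],[0,0,0.01],[0,0,0]],"dr":[[0,0,0],[0,0,0],[0,0,0],[0,0,0],[0,0,0],[0,0,0],[0,0,0]],"claw":[0.02,0.02,0.02,0.02,0.02,0.02,0.02]}'
python3 -m pendant '{"slide":[[0,0,0.007],[0,0,0],[0,0,0]],"dr":[[0,0,0],[0,0,0],[0,0,0]],"claw":[0.02,0.02,0.02]}'
```

```text
clock: 43.85
position: [0.6823, -0.1021, 0.2599]
ee_rot: [2.217, 2.225, 0.0]
force: [-0.7, -0.5, -2.2]
width: 0.17
gripper_force: 60.0
clock: 44.55
position: [0.6815, -0.1024, 0.2182]
ee_rot: [2.218, 2.225, 0.0]
force: [-0.3, 0.8, -2.3]
width: 0.17
gripper_force: 60.0
clock: 44.85
position: [0.6818, -0.1025, 0.2175]
ee_rot: [2.217, 2.224, 0.002]
force: [-3.0, -0.1, 6.7]
width: 0.174
gripper_force: 60.0
```

```bash
python3 -m pendant '{"slide":[[0,0,0],[0,0,0],[0,0,0],[0,0,-0.02],[0,0,-0.05],[0,0,-0.1],[0,0,-0.12],[0,0,-0.12],[0,0,-0.08],[0,0,0]],"dr":[[0,0,0],[0,0,0],[0,0,0],[0,0,0],[0,0,0],[0,0,0],[0,0,0],[0,0,0],[0,0,0],[0,0,0]],"claw":[0.28,0.28,0.28,0.28,0.28,0.28,0.28,0.28,0.28,0.28]}'
python3 -m pendant '{"slide":[[0,-0.08,0],[0,-0.12,0],[0,-0.12,0],[0,-0.08,0],[0,0,0],[0,0,0],[0,0,0],[0,0,0],[0,0,0],[0,0,0]],"dr":[[0,0,0],[0,0,0.5],[0,0,1],[0,0,1],[0,0,1],[0,0,1],[0,0,1],[0,0,1],[0,0,1],[0,0,1]],"claw":[0.28,0.28,0.28,0.28,0.5,0.5,0.6,0.6,0.6,0.6]}'
python3 -m pendant '{"slide":[[0,0,0],[0,0,0],[0,0,0],[0,0,0]],"dr":[[0,0,1],[0,0,1],[0,0,0],[0,0,0]],"claw":[0.6,0.6,0.6,0.6]}'
python3 - <<'E'
from h import *
state();cs=arm.calibration("scene");im=arm.get_image("scene");cv2.imwrite("pics/s16.png",im[:,:,::-1])
ct=arm.calibration("top");t=arm.get_image("top");cv2.imwrite("pics/t16.png",t[:,:,::-1])
def yel(i,roi,n):
    b=blobs(mask(i,(20,130,100),(35,255,255)),6,roi);return [ (np.array(cv2.boundingRect(q)[:2])+np.array(cv2.boundingRect(q)[2:])/2).tolist() for q in b]
e=np.array([.6013,.3384,.247]);ps=proj(cs,e)[0];pt=proj(ct,e)[0];print("exp",ps,pt)
bs=yel(im,tuple(int(v) for v in(ps[0]-25,ps[1]-25,ps[0]+25,ps[1]+25)),"s");bt=yel(t,tuple(int(v) for v in(pt[0]-25,pt[1]-25,pt[0]+25,pt[1]+25)),"t");print(bs,bt)
if bs and bt: print(tri(cs,bs[0],ct,bt[0]))
plan((.59,.335,.35),17.6)
# blue wheel fit
m=mask(im,(105,120,50),(125,255,255));y0,x0=200,290;r=m[y0:340,x0:440];ys,xs=np.nonzero(r);P,d=ray(cs,np.c_[xs+x0,ys+y0]);t=(.69-P[0])/d[:,0];Q=(P+t[:,None]*d)[:,1:]*1e3
Q=Q[np.linalg.norm(Q-[-80.3,184],axis=1)<60];A=np.c_[Q,np.ones(len(Q))];k=np.linalg.lstsq(A,(Q**2).sum(1),rcond=None)[0];print("blue centre",len(Q),k[:2]/2,np.sqrt(k[2]+(k[:2]**2).sum()/4))
E
```

```text
clock: 45.85
position: [0.6829, -0.1028, 0.368]
ee_rot: [2.214, 2.221, 0.007]
force: [0.3, -0.1, 0.0]
width: 0.277
gripper_force: 0.0
clock: 46.85
position: [0.5616, -0.0962, 0.3627]
ee_rot: [-3.024, -0.852, 0.001]
force: [0.6, 0.0, 0.1]
width: 0.602
gripper_force: 0.0
clock: 47.25
position: [0.5617, -0.0962, 0.3628]
ee_rot: [-3.102, -0.497, 0.001]
force: [0.6, -0.8, -0.8]
width: 0.595
gripper_force: 0.0
t 47.2 pos [ 0.5617 -0.0962  0.3628] yaw 18.2 F [ 0.6 -0.8 -0.8] w 54.8 grip 0.0
exp [441.83092485 181.9890075 ] [207.83147542 168.70919058]
[[443.5, 182.0]] [[208.0, 169.5]]
(array([0.60192885, 0.34031048, 0.2455734 ]), np.float64(0.006215517121948867))
turn total [-0.    0.    0.08] | slide total [ 0.524 -1.342  0.043] = 10 rows of [ 0.0524 -0.1342  0.0043]
blue centre 85 [-80.52009622 185.39119605] 52.55027497917597
```

Both wheels hang free. Next I go to the open lid's knob.

```bash
python3 -m pendant '{"slide":[[0,-0.08,0],[0.05,-0.13,0],[0.06,-0.14,0],[0.06,-0.14,0],[0.06,-0.14,0],[0.06,-0.14,0],[0.06,-0.14,0],[0.06,-0.14,0],[0.06,-0.14,0],[0.05,-0.12,0]],"dr":[[0,0,0.08],[0,0,0],[0,0,0],[0,0,0],[0,0,0],[0,0,0],[0,0,0],[0,0,0],[0,0,0],[0,0,0]],"claw":[0.6,0.6,0.6,0.6,0.6,0.6,0.6,0.6,0.6,0.6]}'
python3 -m pendant '{"slide":[[0.04,-0.034,0],[0,0,0],[0,0,0]],"dr":[[0,0,0],[0,0,0],[0,0,0]],"claw":[0.6,0.6,0.6]}'
python3 - <<'E'
from h import *
state();plan((.6015,.339,.227),17.6)
E
```

```text
clock: 48.35
position: [0.5924, 0.328, 0.3628]
ee_rot: [-3.104, -0.481, 0.001]
force: [0.5, -0.3, -0.5]
width: 0.599
gripper_force: 0.0
clock: 48.65
position: [0.6013, 0.3378, 0.3627]
ee_rot: [3.104, 0.477, -0.001]
force: [0.1, 0.2, 0.1]
width: 0.601
gripper_force: 0.0
t 48.6 pos [0.6013 0.3378 0.3627] yaw 17.5 F [0.1 0.2 0.1] w 55.3 grip 0.0
turn total [ 0.01  0.01 -0.02] | slide total [ 0.002 -0.004  0.452] = 3 rows of [ 0.0006 -0.0012  0.1508]
```

```bash
python3 -m pendant '{"slide":[[0.001,-0.003,0.1],[0,0,0.13],[0,0,0.12],[0,0,0.08],[0,0,0.022],[0,0,0]],"dr":[[0,0,0],[0,0,0],[0,0,0],[0,0,0],[0,0,0],[0,0,0]],"claw":[0.6,0.6,0.6,0.6,0.6,0.6]}'
python3 -m pendant '{"slide":[[0,0,0],[0,0,0],[0,0,0],[0,0,0],[0,0,0]],"dr":[[0,0,0],[0,0,0],[0,0,0],[0,0,0],[0,0,0]],"claw":[0.25,0.25,0.25,0.25,0.25]}' 12
python3 -m pendant '{"slide":[[-0.018,0,-0.012],[-0.019,0,-0.012],[-0.029,0,-0.014],[-0.029,0,-0.014],[-0.031,0,-0.0095],[-0.031,0,-0.0095],[-0.032,0,-0.005],[-0.032,0,-0.005],[-0.0325,0,0],[-0.0325,0,0]],"dr":[[0,0,0],[0,0,0],[0,0,0],[0,0,0],[0,0,0],[0,0,0],[0,0,0],[0,0,0],[0,0,0],[0,0,0]],"claw":[0.25,0.25,0.25,0.25,0.25,0.25,0.25,0.25,0.25,0.25]}'
```

```text
clock: 49.25
position: [0.6011, 0.3381, 0.2276]
ee_rot: [3.105, 0.474, -0.001]
force: [1.4, 1.2, 1.0]
width: 0.598
gripper_force: 0.0
clock: 49.75
position: [0.6015, 0.3404, 0.2288]
ee_rot: [-3.104, -0.477, -0.003]
force: [-1.3, 2.7, 6.0]
width: 0.359
gripper_force: 12.0
clock: 50.75
position: [0.518, 0.3137, 0.2519]
ee_rot: [-3.105, -0.477, 0.001]
force: [-0.1, 2.7, 0.8]
width: 0.358
gripper_force: 12.0
```

Forces are low and the lid follows, so I lower it the rest of the way.

```bash
python3 -m pendant '{"slide":[[-0.032,0,0.005],[-0.032,0,0.005],[-0.031,0,0.0095],[-0.031,0,0.0095],[-0.029,0,0.014],[-0.029,0,0.014],[-0.027,0,0.018],[-0.027,0,0.018],[-0.0235,0,0.022],[-0.0235,0,0.022]],"dr":[[0,0,0],[0,0,0],[0,0,0],[0,0,0],[0,0,0],[0,0,0],[0,0,0],[0,0,0],[0,0,0],[0,0,0]],"claw":[0.25,0.25,0.25,0.25,0.25,0.25,0.25,0.25,0.25,0.25]}'
python3 -m pendant '{"slide":[[-0.02,0,0.0255],[-0.02,0,0.0255],[-0.016,0,0.028],[-0.016,0,0.028],[-0.012,0,0.03],[-0.01,0,0.026],[0,0,0],[0,0,0]],"dr":[[0,0,0],[0,0,0],[0,0,0],[0,0,0],[0,0,0],[0,0,0],[0,0,0],[0,0,0]],"claw":[0.25,0.25,0.25,0.25,0.25,0.25,0.25,0.25]}'
```

```text
clock: 51.75
position: [0.4373, 0.2879, 0.21]
ee_rot: [3.105, 0.476, 0.0]
force: [2.5, 4.1, -3.6]
width: 0.357
gripper_force: 12.0
clock: 52.55
position: [0.4106, 0.2794, 0.1616]
ee_rot: [3.105, 0.476, -0.001]
force: [-1.3, -1.4, -0.8]
width: 0.357
gripper_force: 12.0
```

```bash
python3 -m pendant '{"slide":[[0,0,0.004],[0,0,0],[0,0,0],[0,0,0],[0,0,0],[0,0,-0.08],[0,0,-0.14],[0,0,-0.14],[0,0,-0.1],[0,0,0]],"dr":[[0,0,0],[0,0,0],[0,0,0],[0,0,0],[0,0,0],[0,0,0],[0,0,0],[0,0,0],[0,0,0],[0,0,0]],"claw":[0.25,0.6,0.6,0.6,0.6,0.6,0.6,0.6,0.6,0.6]}'
python3 -m pendant '{"slide":[[-0.1,0.05,0],[-0.12,0.05,0],[-0.12,0.05,0],[0,0,0],[0,0,0]],"dr":[[0,0,0],[0,0,0],[0,0,0],[0,0,0],[0,0,0]],"claw":[0.6,0.6,0.6,0.6,0.6]}'
python3 - <<'E'
from h import *
state();a=arm.get_image("scene");b=arm.get_image("top")
cv2.imwrite("pics/fin.png",np.hstack([cv2.resize(a[120:420,180:480,::-1],(400,400)),cv2.resize(b[100:320,200:490,::-1],(400,303)) if 0 else cv2.copyMakeBorder(cv2.resize(b[100:320,200:490,::-1],(400,303)),0,97,0,0,cv2.BORDER_CONSTANT)]))
ct=arm.calibration("top");cs=arm.calibration("scene")
for n,im,c,roi in(("T",b,ct,(190,190,270,270)),("S",a,cs,(350,150,420,210))):
    for q in blobs(mask(im,(22,130,100),(35,255,255)),5,roi): print(n,rect(c,q,.18))
E
```

```text
clock: 53.55
position: [0.4128, 0.2812, 0.3031]
ee_rot: [-3.101, -0.475, -0.011]
force: [0.7, -0.1, -0.5]
width: 0.598
gripper_force: 0.0
clock: 54.05
position: [0.3267, 0.206, 0.2986]
ee_rot: [-3.105, -0.476, -0.001]
force: [-0.2, 0.3, 0.5]
width: 0.599
gripper_force: 0.0
t 54.0 pos [0.3267 0.206  0.2986] yaw 17.4 F [-0.2  0.3  0.5] w 55.1 grip 0.0
S [410.1 281.9  36.4  14.9 -75.3]
```

View pics/fin.png

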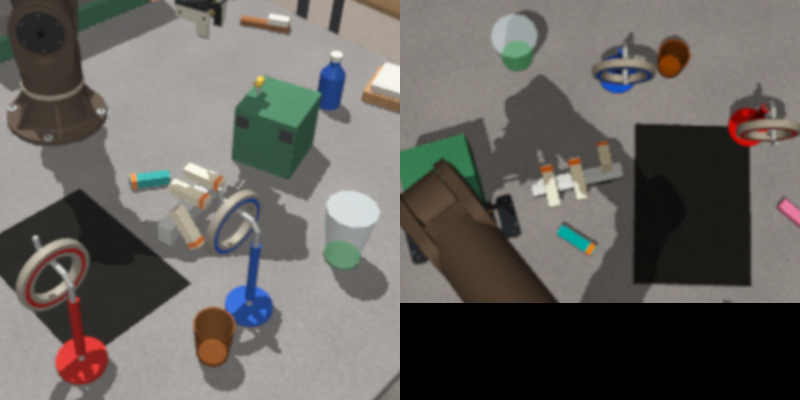

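The final view shows the lid shut, both wheels hanging and the bystanders standing. But the right-hand stick (panel px (605,157)) has been knocked askew from its place. I go and measure it from close by.

```bash
python3 - <<'E'
from h import *
plan((.43,-.06,.22),14)
E
```

```text
turn total [-0.  -0.   0.5] | slide total [0.116 0.946 0.262] = 7 rows of [0.0166 0.1351 0.0374]
```

```bash
python3 -m pendant '{"slide":[[0,0.08,0],[0,0.14,0],[0.02,0.14,0],[0.02,0.14,0],[0.02,0.14,0.04],[0.02,0.14,0.1],[0.02,0.14,0.1],[0.016,0.026,0.02],[0,0,0],[0,0,0]],"dr":[[0,0,0.5],[0,0,0],[0,0,0],[0,0,0],[0,0,0],[0,0,0],[0,0,0],[0,0,0],[0,0,0],[0,0,0]],"claw":[0.5,0.5,0.5,0.5,0.5,0.5,0.5,0.5,0.5,0.5]}'
cat > look.py <<'E'
from h import *
import sys
state();c=arm.calibration("wrist");im=arm.get_image("wrist");cv2.imwrite(f"pics/{sys.argv[1]}.png",im[:,:,::-1])
np.save(f"pics/{sys.argv[1]}.npy",np.r_[c["xyz"],c["orientation"]])
print("orange")
for b in blobs(mask(im[:270],(6,130,90),(22,255,255)),60):
    print(" ",cv2.minAreaRect(b),rect(c,b,.069))
print("cream")
for b in blobs(mask(im[:270],(18,18,80),(36,110,255)),250):
    print(" ",[np.round(v,1) for v in cv2.minAreaRect(b)],"z69",rect(c,b,.069),"z24",rect(c,b,.024)[:2])
E
python3 look.py a1
```

```text
clock: 55.15
position: [0.4297, -0.0573, 0.2229]
ee_rot: [3.118, 0.381, -0.001]
force: [-0.2, 0.1, 0.3]
width: 0.501
gripper_force: 0.0
t 55.1 pos [ 0.4297 -0.0573  0.2229] yaw 13.9 F [-0.2  0.1  0.3] w 46.1 grip 0.0
orange
  ((183.1167449951172, 113.13229370117188), (36.678436279296875, 13.723222732543945), 3.5763344764709473) [495.9  70.4  30.3  11.  -80.3]
  ((254.0, 110.0), (30.0, 14.0), 0.0) [512.3  13.2  24.9  11.  -78.5]
  ((337.5411682128906, 73.96470642089844), (25.309844970703125, 5.8289337158203125), 4.39870548248291) [555.4 -46.7  20.5   4.5 -80.1]
cream
  [array([333.4, 115.7]), array([32. , 75.4]), np.float64(6.0)] z69 [522.6 -51.7  60.   26.7   8.1] z24 [527.  -53.1]
  [array([198.5, 158.3]), array([95.1, 33.7]), np.float64(68.4)] z69 [461.1  50.9  78.7  29.1  31.9] z24 [456.6  64.3]
  [array([254.8, 160.5]), array([89.6, 34. ]), np.float64(88.8)] z69 [471.2   3.6  74.4  28.4  13.7] z24 [468.1  10.2]
```

```bash
python3 - <<'E'
from h import *
im=cv2.imread("pics/a1.png")[:,:,::-1].copy();hsv=cv2.cvtColor(im,cv2.COLOR_RGB2HSV)
for row in range(60,166,6):
    print(row," ".join("%d/%d/%d"%tuple(hsv[row,x]) for x in range(310,364,4)))
E
```

```text
60 19/13/154 19/13/157 19/13/157 17/12/151 19/13/155 19/13/156 19/13/154 19/13/152 19/13/157 15/13/158 19/13/158 19/13/161 19/13/158 19/13/160
66 19/13/153 19/13/156 20/15/156 19/13/155 19/13/155 19/13/158 19/14/151 19/13/152 19/13/155 19/13/157 19/13/154 17/15/157 19/13/157 19/13/155
72 17/15/156 19/13/155 15/13/157 17/15/153 14/168/222 15/179/225 15/176/225 15/170/225 14/161/225 14/147/225 14/126/215 17/15/155 19/13/155 19/13/158
78 19/13/155 19/14/150 17/15/156 15/16/156 19/47/219 18/51/221 16/62/221 15/76/221 14/86/222 14/98/222 13/110/208 19/13/156 19/13/157 19/13/159
84 17/12/152 19/13/154 17/11/158 19/18/159 23/32/222 23/31/222 23/31/222 23/31/222 23/31/222 23/31/222 22/33/193 17/15/156 19/13/156 17/15/157
90 19/13/156 19/13/159 19/13/159 23/23/174 23/31/222 23/31/222 23/31/222 23/31/222 23/31/222 23/32/222 22/27/178 19/14/151 19/13/156 19/13/155
96 15/13/155 19/13/156 19/13/156 23/30/196 23/31/222 23/32/223 23/31/222 23/31/222 23/31/222 23/31/222 22/22/173 19/13/154 15/13/157 19/13/160
102 19/13/153 20/15/156 19/13/156 23/31/212 23/32/223 23/31/222 23/31/222 23/31/222 23/31/2
[... 724 characters left out ...]
29/214 25/8/191 30/7/191 30/8/191 30/8/191
138 0/0/255 0/0/255 23/26/198 22/35/187 22/37/187 22/37/187 22/35/187 23/35/187 22/35/187 24/19/198 35/7/210 35/7/210 30/6/210 36/6/210
144 0/0/255 0/0/255 24/27/195 23/36/186 22/35/187 23/36/186 22/35/187 22/37/187 23/36/186 30/11/202 35/7/209 35/7/209 30/7/209 30/7/209
150 0/0/255 0/0/255 24/26/245 23/36/186 22/37/186 22/36/186 22/36/186 22/37/186 23/36/186 30/9/205 35/7/209 35/7/209 35/7/209 30/6/209
156 0/0/255 0/0/255 0/0/255 0/0/255 0/0/255 35/7/218 35/7/208 35/7/209 30/7/207 35/7/210 35/7/210 35/7/211 35/7/210 35/7/211
162 0/0/255 0/0/255 0/0/255 0/0/255 35/6/237 35/7/209 35/7/209 35/7/209 30/6/209 36/6/209 36/6/209 36/6/209 35/7/209 35/7/209
```

```bash
python3 - <<'E'
from h import *
from scipy.optimize import least_squares
c=arm.calibration("wrist");s=arm.observe();y=np.radians(14)
o=np.array([.480,.0065,0]);ex=np.array([np.cos(y),np.sin(y),0]);ey=np.array([-np.sin(y),np.cos(y),0])
def corners(th,X,yy): # rest-frame mm
    f=np.array([X,0]);ax=np.array([-np.cos(th),np.sin(th)]);n=np.array([np.sin(th),np.cos(th)])
    q=[f+24*n,f+24*n+90*ax,f+90*ax]
    return np.array([o+ex*a/1e3+ey*yy/1e3+[0,0,b/1e3] for a,b in q])
obs=np.array([(338.5,69.5),(333,131.5),(331.5,154.5)])
f=lambda p:(proj(c,corners(*p))-obs).ravel()
r=least_squares(f,[.5,90,-62]);print("free fit",np.degrees(r.x[0]),r.x[1:],r.fun.round(1),"edge-consistent X",16+45/np.tan(r.x[0]))
th,X,yy=r.x;f0=np.array([X,0]);C=f0+45*np.array([-np.cos(th),np.sin(th)])+12*np.array([np.sin(th),np.cos(th)])
print("centre rest xz",C,"world",o+ex*C[0]/1e3+ey*yy/1e3)
# near-row edges for yaw
for row,(a,b) in((74,(325.5,351)),(126,(317.5,347.2)),(150,(317.5,345.5))): print(row,(a+b)/2)
E
```

```text
free fit 47.63432921029992 [ 57.47619992 -67.36787636] [-6.2 -0.3  2.7  0.4  2.8 -0.1] edge-consistent X 57.04123059650947
centre rest xz [36.01881889 41.33498275] world [ 0.53124667 -0.05015302  0.        ]
74 338.25
126 332.35
150 331.5
```

The fit is consistent: the stick leans 48° against the rest's far edge, with its orange end on the bench. I'll pick it up with the tool vertical, level it over the free mat, lay it down, and regrasp it there.

```bash
python3 - <<'E'
from h import *
plan((.5336,-.0513,.12),7);plan((.5336,-.0513,.028),7)
E
```

```text
turn total [ 0.   -0.    1.02] | slide total [0.346 0.024 0.344] = 4 rows of [0.0864 0.006  0.086 ]
turn total [ 0.   -0.    1.02] | slide total [0.346 0.024 0.651] = 5 rows of [0.0691 0.0048 0.1301]
```

```bash
python3 -m pendant '{"slide":[[0,0,0],[0.1,0.008,0],[0.12,0.008,0],[0.12,0.008,0],[0.006,0,0.1],[0,0,0.14],[0,0,0.14],[0,0,0.14],[0,0,0.13],[0,0,0]],"dr":[[0,0,1],[0,0,0],[0,0,0],[0,0,0],[0,0,0],[0,0,0],[0,0,0],[0,0,0],[0,0,0],[0,0,0]],"claw":[0.5,0.5,0.5,0.5,0.5,0.5,0.5,0.5,0.5,0.5]}'
python3 -m pendant '{"slide":[[0,0,0],[0,0,0],[0,0,0],[0,0,0],[0,0,0],[0,0,0]],"dr":[[0,0,0],[0,0,0],[0,0,0],[0,0,0],[0,0,0],[0,0,0]],"claw":[0.1,0.1,0.1,0.1,0.1,0.1]}' 40
python3 -m pendant '{"slide":[[0,0,-0.06],[0,0,-0.1],[0,0,-0.12],[0,0,-0.12],[0,0,-0.1],[0,0,0]],"dr":[[0,0,0],[0,0,0],[0,0,0],[0,0,0],[0,0,0],[0,0,0]],"claw":[0.1,0.1,0.1,0.1,0.1,0.1]}'
python3 - <<'E'
from h import *
state();plan((.42,-.22,.17),7)
E
```

```text
clock: 56.2
position: [0.5306, -0.0497, 0.0247]
ee_rot: [-3.134, -0.198, 0.011]
force: [-1.0, 0.9, 1.0]
width: 0.501
gripper_force: 0.0
clock: 56.8
position: [0.535, -0.0513, 0.0295]
ee_rot: [-3.135, -0.196, -0.005]
force: [0.0, 1.3, 8.9]
width: 0.254
gripper_force: 40.0
clock: 57.4
position: [0.5358, -0.0521, 0.1823]
ee_rot: [-3.135, -0.195, -0.011]
force: [-0.4, -0.4, -1.8]
width: 0.26
gripper_force: 40.0
t 57.4 pos [ 0.5358 -0.0521  0.1823] yaw 7.1 F [-0.4 -0.4 -1.8] w 23.9 grip 40.0
turn total [ 0.   -0.06  0.01] | slide total [-0.451  0.509  0.041] = 5 rows of [-0.0902  0.1017  0.0082]
```

```bash
python3 -m pendant '{"slide":[[-0.05,0.05,0],[-0.1,0.12,0],[-0.12,0.13,0],[-0.12,0.13,0],[-0.06,0.08,0],[0,0,0]],"dr":[[0,0,0],[0,0,0],[0,0,0],[0,0,0],[0,0,0],[0,0,0]],"claw":[0.1,0.1,0.1,0.1,0.1,0.1]}'
python3 -m pendant '{"slide":[[0,0,0],[0,0,0],[0,0,0],[0,0,0],[0,0,0],[0,0,0],[0,0,0],[0,0,0],[0,0,0],[0,0,0]],"dr":[[0,0.5,0],[0,0.9,0],[0,0.9,0],[0,0.9,0],[0,0.9,0],[0,0.9,0],[0,0.9,0],[0,0.9,0],[0,0.15,0],[0,0,0]],"claw":[0.1,0.1,0.1,0.1,0.1,0.1,0.1,0.1,0.1,0.1]}'
python3 - <<'E'
from h import *
s=arm.observe();r=R.from_rotvec(s["ee_rot"]);print(r.as_matrix().round(3));print(s["joints"].round(2))
print("down to z .010:",r.inv().apply([0,0,.010-s["position"][2]])/.3)
# stick outline in the top camera, its orange in the wrist: orientation check
ct=arm.calibration("top");t=arm.get_image("top");w=arm.get_image("wrist");cv2.imwrite("pics/w20.png",w[:,:,::-1]);cv2.imwrite("pics/t20.png",t[:,:,::-1])
for b in blobs(mask(w,(6,130,90),(22,255,255)),100): print("orange",[np.round(v,1) for v in cv2.minAreaRect(b)])
E
```

```text
clock: 58.0
position: [0.418, -0.2192, 0.1776]
ee_rot: [3.136, 0.183, -0.002]
force: [-0.5, 0.4, -1.1]
width: 0.259
gripper_force: 40.0
clock: 59.0
position: [0.4182, -0.2108, 0.1692]
ee_rot: [-2.938, -0.192, -0.915]
force: [0.1, -0.6, -1.8]
width: 0.262
gripper_force: 40.0
[[ 0.816  0.135  0.562]
 [ 0.101 -0.991  0.092]
 [ 0.569 -0.018 -0.822]]
[ 0.39  0.13  0.35  2.42 -1.25  0.53  0.37]
down to z .010: [-0.30192937  0.00976795  0.43634998]
orange [array([347. ,  35.5]), array([71., 62.]), np.float64(90.0)]
orange [array([313. , 227.5]), array([21., 56.]), np.float64(90.0)]
orange [array([434.5, 367.4]), array([  8.1, 143. ]), np.float64(89.4)]
orange [array([ 22.5, 191.2]), array([42.8, 16.2]), np.float64(11.0)]
orange [array([ 86.5, 180.3]), array([40. , 16.8]), np.float64(13.7)]
```

The tilt stops at 35° because of the arm's joint limits, which leaves the stick 13° off level. That's fine for setting it down on the mat, far end first.

```bash
python3 -m pendant '{"slide":[[-0.05,0.002,0.07],[-0.06,0.002,0.09],[-0.06,0.002,0.09],[-0.06,0.002,0.09],[-0.035,0.001,0.05],[0,0,0],[0,0,0]],"dr":[[0,0,0],[0,0,0],[0,0,0],[0,0,0],[0,0,0],[0,0,0],[0,0,0]],"claw":[0.1,0.1,0.1,0.1,0.1,0.1,0.1]}'
python3 - <<'E'
from h import *
state();s=arm.observe();r=R.from_rotvec(s["ee_rot"]);print(r.as_matrix()[2].round(3));print(s["joints"].round(2))
print("down to z .016:",r.inv().apply([0,0,.016-s["position"][2]])/.3)
E
```

```text
clock: 59.8
position: [0.4084, -0.2171, 0.0967]
ee_rot: [-2.974, -0.21, -0.825]
force: [0.5, 0.5, -0.7]
width: 0.261
gripper_force: 40.0
t 59.8 pos [ 0.4084 -0.2171  0.0967] yaw 7.9 F [ 0.5  0.5 -0.7] w 24.1 grip 40.0
[ 0.516 -0.01  -0.857]
[ 1.16  0.34 -0.56  2.41 -1.31  0.21  0.49]
down to z .016: [-0.13878666  0.0026041   0.23054692]
```

```bash
python3 -m pendant '{"slide":[[0.06,-0.03,0.03],[0.08,-0.03,0.05],[0.08,-0.03,0.05],[0.06,-0.03,0.03],[0,0,0],[0,0,0],[0,0,0]],"dr":[[0,0,0],[0,0,0],[0,0,0],[0,0,0],[0,0.4,0],[0,0.4,0],[0,0,0]],"claw":[0.1,0.1,0.1,0.1,0.1,0.1,0.1]}'
python3 - <<'E'
from h import *
state();s=arm.observe();r=R.from_rotvec(s["ee_rot"]);print(r.as_matrix().round(3));print(s["joints"].round(2))
print("down to z .016:",r.inv().apply([0,0,.016-s["position"][2]])/.3)
E
```

```text
clock: 60.5
position: [0.5009, -0.1788, 0.1215]
ee_rot: [-2.921, -0.219, -0.916]
force: [0.1, 0.3, -2.5]
width: 0.259
gripper_force: 40.0
t 60.5 pos [ 0.5009 -0.1788  0.1215] yaw 8.0 F [ 0.1  0.3 -2.5] w 23.8 grip 40.0
[[ 0.812  0.157  0.562]
 [ 0.114 -0.987  0.111]
 [ 0.572 -0.026 -0.82 ]]
[ 1.08  0.39 -0.71  2.32 -1.32  0.12  0.34]
down to z .016: [-0.20130127  0.00924237  0.28817129]
```

```bash
python3 -m pendant '{"slide":[[-0.03,0.002,0.05],[-0.04,0.002,0.06],[-0.04,0.002,0.06],[-0.04,0.001,0.06],[-0.03,0.001,0.04],[0,0,0],[0,0,0]],"dr":[[0,0,0],[0,0,0],[0,0,0],[0,0,0],[0,0,0],[0,0,0],[0,0,0]],"claw":[0.1,0.1,0.1,0.1,0.1,0.1,0.1]}'
python3 - <<'E'
from h import *
state();s=arm.observe();r=R.from_rotvec(s["ee_rot"]);print(r.as_matrix().round(3));print(s["joints"].round(2))
print("down to z .018:",r.inv().apply([0,0,.018-s["position"][2]])/.3)
E
```

```text
clock: 61.2
position: [0.505, -0.1981, 0.0616]
ee_rot: [-2.899, -0.241, -0.825]
force: [-0.1, 0.4, -1.2]
width: 0.258
gripper_force: 40.0
t 61.2 pos [ 0.505  -0.1981  0.0616] yaw 8.2 F [-0.1  0.4 -1.2] w 23.8 grip 40.0
[[ 0.839  0.185  0.512]
 [ 0.12  -0.98   0.156]
 [ 0.531 -0.07  -0.845]]
[ 1.03  0.53 -0.61  2.27 -1.32  0.12  0.43]
down to z .018: [-0.07713272  0.01011441  0.12275125]
```

```bash
python3 -m pendant '{"slide":[[-0.025,0.003,0.04],[-0.03,0.003,0.045],[-0.02,0.003,0.035],[0,0,0],[0,0,0]],"dr":[[0,-0.2,0],[0,-0.2,0],[0,-0.1,0],[0,0,0],[0,0,0]],"claw":[0.1,0.1,0.1,0.1,0.1]}'
python3 - <<'E'
from h import *
state();s=arm.observe();r=R.from_rotvec(s["ee_rot"]);print(r.as_matrix().round(3));print(s["joints"].round(2))
print("down to z .018:",r.inv().apply([0,0,.018-s["position"][2]])/.3)
E
```

```text
clock: 61.7
position: [0.5052, -0.2011, 0.0239]
ee_rot: [-2.923, -0.249, -0.73]
force: [-0.8, 1.0, -0.7]
width: 0.256
gripper_force: 40.0
t 61.7 pos [ 0.5052 -0.2011  0.0239] yaw 8.5 F [-0.8  1.  -0.7] w 23.6 grip 40.0
[[ 0.87   0.187  0.455]
 [ 0.13  -0.979  0.154]
 [ 0.475 -0.075 -0.877]]
[ 0.9   0.58 -0.49  2.25 -1.32  0.12  0.43]
down to z .018: [-0.00937591  0.00147726  0.01730906]
```

```bash
python3 -m pendant '{"slide":[[-0.008,0.001,0.015],[0,0,0],[0,0,0]],"dr":[[0,0,0],[0,0,0],[0,0,0]],"claw":[0.1,0.1,0.1]}'
python3 -m pendant '{"slide":[[0,0,0],[0,0,0],[0,0,0],[0,0,0],[0,0,-0.04],[0,0,-0.1],[0,0,-0.12],[0,0,-0.12],[0,0,-0.1],[0,0,0]],"dr":[[0,0,0],[0,0,0],[0,0,0],[0,0,0],[0,0,0],[0,0,0],[0,0,0],[0,0,0],[0,-0.5,0],[0,-0.8,0]],"claw":[0.35,0.45,0.45,0.45,0.5,0.5,0.5,0.5,0.5,0.5]}'
python3 - <<'E'
from h import *
state();s=arm.observe();plan((.44,-.21,.2),8);print(s["joints"].round(2))
E
```

```text
clock: 62.0
position: [0.5055, -0.2028, 0.0203]
ee_rot: [-2.922, -0.249, -0.725]
force: [-0.7, -0.7, -1.0]
width: 0.257
gripper_force: 40.0
clock: 63.0
position: [0.4388, -0.2274, 0.1485]
ee_rot: [-2.985, -0.257, -0.504]
force: [2.5, 0.6, -1.8]
width: 0.499
gripper_force: 0.0
t 63.0 pos [ 0.4388 -0.2274  0.1485] yaw 9.1 F [ 2.5  0.6 -1.8] w 45.9 grip 0.0
turn total [-0.67 -2.83  0.26] | slide total [ 0.012 -0.057 -0.172] = 2 rows of [ 0.006  -0.0285 -0.0859]
[ 0.51  0.24  0.09  2.17 -0.56  0.61 -0.36]
```

```bash
python3 -m pendant '{"slide":[[0,0,-0.05],[0,0,-0.05],[0,-0.03,-0.05],[0,-0.03,-0.02],[0,0,0],[0,0,0]],"dr":[[-0.2,-0.9,0.1],[-0.2,-0.95,0.1],[-0.27,-0.98,0.06],[0,0,0],[0,0,0],[0,0,0]],"claw":[0.5,0.5,0.5,0.5,0.5,0.5]}'
python3 - <<'E'
from h import *
state();print(arm.observe()["ee_rot"].round(3),arm.observe()["joints"].round(2))
c=arm.calibration("wrist");im=arm.get_image("wrist");cv2.imwrite("pics/w21.png",im[:,:,::-1])
r=sticks(im,c)
for q in r: plan((q[0]/1e3,q[1]/1e3,.006),q[4],6)
for b in blobs(mask(im[:270],(6,130,90),(22,255,255)),60): print("orange",rect(c,b,.024))
E
```

```text
clock: 63.6
position: [0.4276, -0.2104, 0.1929]
ee_rot: [-3.12, -0.234, -0.022]
force: [-0.4, -0.1, -0.4]
width: 0.502
gripper_force: 0.0
t 63.6 pos [ 0.4276 -0.2104  0.1929] yaw 8.6 F [-0.4 -0.1 -0.4] w 46.2 grip 0.0
[-3.12  -0.234 -0.022] [ 0.17  0.22  0.23  1.99 -0.08  0.93 -0.98]
[321. 150.] [ 493.2 -206.3   92.    26.3   13.5]
turn total [-0.09 -0.12 -0.73] | slide total [0.217 0.036 0.623] = 6 rows of [0.0362 0.006  0.1038]
orange [516.7  40.3  44.9  14.5 -83.7]
orange [ 528.4 -197.8   26.6   10.9  -77.3]
orange [498.7  86.2  11.4  11.2  -0.7]
```

It lies flat on the mat again. I regrasp it and put it back on the rest.

```bash
python3 -m pendant '{"slide":[[0,0,0],[0.108,0.018,0.1],[0.108,0.018,0.12],[0,0,0.14],[0,0,0.14],[0,0,0.12],[0,0,0.003],[0,0,0]],"dr":[[-0.09,-0.12,-0.73],[0,0,0],[0,0,0],[0,0,0],[0,0,0],[0,0,0],[0,0,0],[0,0,0]],"claw":[0.5,0.5,0.5,0.5,0.5,0.5,0.5,0.5]}'
python3 -m pendant '{"slide":[[0,0,0],[0,0,0],[0,0,0],[0,0,0],[0,0,0],[0,0,0]],"dr":[[0,0,0],[0,0,0],[0,0,0],[0,0,0],[0,0,0],[0,0,0]],"claw":[0.1,0.1,0.1,0.1,0.1,0.1]}' 30
python3 -m pendant '{"slide":[[0,0,-0.1],[0,0,-0.15],[0,0,-0.15],[0,0,0],[0,0,0]],"dr":[[0,0,0],[0,0,0],[0,0,0],[0,0,0],[0,0,0]],"claw":[0.1,0.1,0.1,0.1,0.1]}'
python3 - <<'E'
from h import *
state();plan((.43,-.12,.13),14);plan((.4951,-.0537,.13),14)
E
```

```text
clock: 64.45
position: [0.493, -0.2071, 0.0066]
ee_rot: [3.119, 0.368, -0.003]
force: [-0.5, -0.3, 0.6]
width: 0.501
gripper_force: 0.0
clock: 65.05
position: [0.4952, -0.2061, 0.008]
ee_rot: [3.117, 0.372, 0.003]
force: [-1.1, 1.4, 10.1]
width: 0.258
gripper_force: 30.0
clock: 65.55
position: [0.4952, -0.2057, 0.128]
ee_rot: [3.117, 0.372, 0.005]
force: [-0.4, 0.4, -1.2]
width: 0.259
gripper_force: 30.0
t 65.5 pos [ 0.4952 -0.2057  0.128 ] yaw 13.6 F [-0.4  0.4 -1.2] w 23.8 grip 30.0
turn total [ 0.03 -0.02 -0.05] | slide total [-0.142 -0.33  -0.007] = 3 rows of [-0.0472 -0.1099 -0.0022]
turn total [ 0.03 -0.02 -0.05] | slide total [ 0.122 -0.492 -0.007] = 4 rows of [ 0.0306 -0.1229 -0.0017]
```

```bash
python3 -m pendant '{"slide":[[-0.06,-0.12,0],[-0.06,-0.12,0],[0,0,0],[0,0,0]],"dr":[[0,0,0],[0,0,-0.05],[0,0,0],[0,0,0]],"claw":[0.1,0.1,0.1,0.1]}'
python3 look.py a2; python3 - <<'E'
from h import *
plan((.4971,-.0537,.13),14)
E
```

```text
clock: 65.95
position: [0.4414, -0.1433, 0.1257]
ee_rot: [3.117, 0.384, -0.003]
force: [0.2, -0.7, -1.5]
width: 0.26
gripper_force: 30.0
t 66.0 pos [ 0.4414 -0.1433  0.1257] yaw 14.0 F [ 0.2 -0.7 -1.5] w 23.9 grip 30.0
orange
  ((314.5, 226.5), (29.0, 61.0), 90.0) [ 460.3 -139.5   37.1   18.1  -77. ]
  ((85.66567993164062, 77.0976333618164), (64.43315887451172, 23.70231819152832), 3.9451863765716553) [513.2   8.4  37.5  12.9 -81.5]
  ((13.476879119873047, 87.1502914428711), (30.031295776367188, 18.855093002319336), 8.746162414550781) [498.8  51.4  17.4  10.8 -86.3]
cream
  [array([ 93.3, 151.3]), array([132.5,  62.2]), np.float64(84.4)] z69 [471.2  -1.9  75.7  37.9  13.7] z24 [464.2  24.5]
  [array([ 22.5, 158.5]), array([ 45., 125.]), np.float64(0.0)] z69 [454.6  42.5  76.5  30.5   2.8] z24 [444.2  78.1]
  [array([313.5, 255.5]), array([27., 59.]), np.float64(90.0)] z69 [ 441.9 -143.6   37.1   17.6  -76. ] z24 [ 428.9 -146.9]
  [array([313., 203.]), array([14., 62.]), np.float64(90.0)] z69 [ 473.8 -135.3   37.4    8.5  -76. ] z24 [ 467.4 -136.9]
  [array([83.9, 62.5]), array([63.2, 10.2]), np.float64(4.7)] z69 [520.9  10.6  37.5   5.4 -82.4] z24 [524.3  39.6]
turn total [ 0.01  0.01 -0.  ] | slide total [ 0.25  -0.248 -0.014] = 3 rows of [ 0.0834 -0.0828 -0.0045]
```

```bash
python3 -m pendant '{"slide":[[0.08,-0.08,0],[0.09,-0.09,0],[0.08,-0.078,0],[0,0,0],[0,0,0.08],[0,0,0.08],[0,0,0.06],[0,0,0.015],[0,0,0.008],[0,0,0]],"dr":[[0,0,0],[0,0,0],[0,0,0],[0,0,0],[0,0,0],[0,0,0],[0,0,0],[0,0,0],[0,0,0],[0,0,0]],"claw":[0.1,0.1,0.1,0.1,0.1,0.1,0.1,0.1,0.1,0.1]}'
python3 - <<'E'
from h import *
state()
E
python3 -m pendant '{"slide":[[0,0,0],[0,0,0],[0,0,0],[0,0,-0.05],[0,0,-0.15],[0,0,-0.15],[-0.12,0.0,-0.1],[-0.12,-0.08,-0.05],[0,-0.08,0],[0,0,0]],"dr":[[0,0,0],[0,0,0],[0,0,0],[0,0,0],[0,0,0],[0,0,0],[0,0,0],[0,0,0],[0,0,0],[0,0,0]],"claw":[0.38,0.38,0.38,0.42,0.45,0.5,0.5,0.5,0.5,0.5]}'
python3 look.py a3; python3 - <<'E'
from h import *
import numpy as np
# expected corners of top faces vs picture: rows of bright cream columns
b=arm.get_image("top");a=arm.get_image("scene");cv2.imwrite("pics/t30.png",b[:,:,::-1]);cv2.imwrite("pics/s30.png",a[:,:,::-1])
cs=arm.calibration("scene")
for q in blobs(mask(a,(6,130,90),(22,255,255)),12,(260,200,330,330)): print("scene orange z57",rect(cs,q,.057))
E
```

```text
clock: 67.0
position: [0.4978, -0.0546, 0.0539]
ee_rot: [3.116, 0.38, 0.001]
force: [0.2, -1.5, -1.9]
width: 0.261
gripper_force: 30.0
t 67.0 pos [ 0.4978 -0.0546  0.0539] yaw 13.9 F [ 0.2 -1.5 -1.9] w 24.0 grip 30.0
clock: 68.0
position: [0.4151, -0.0221, 0.2046]
ee_rot: [3.117, 0.386, 0.004]
force: [1.1, 0.6, -0.4]
width: 0.502
gripper_force: 0.0
t 68.0 pos [ 0.4151 -0.0221  0.2046] yaw 14.1 F [ 1.1  0.6 -0.4] w 46.2 grip 0.0
orange
  ((380.0, 95.0), (16.0, 34.0), 90.0) [531.2 -46.4  26.3  11.7 -74.4]
  ((222.5, 104.0), (16.0, 35.0), 90.0) [495.5  70.4  27.4  11.7 -79.4]
  ((298.5, 99.5), (13.0, 29.0), 90.0) [512.2  13.8  22.5   9.6 -76. ]
cream
  [array([376.6, 151.2]), array([37.8, 97.4]), np.float64(3.0)] z69 [488.5 -56.7  75.7  29.6  14.2] z24 [490.2 -64.3]
  [array([299. , 134.5]), array([51., 34.]), np.float64(90.0)] z69 [486.6   7.1  38.9  26.6  14. ] z24 [488.    9.2]
  [array([237. , 152.2]), array([100.9,  33.9]), np.float64(69.2)] z69 [460.5  51.6  78.4  27.   32.5] z24 [458.   60.5]
scene orange z57 [529.5 -46.   42.3  11.8 -60.8]
scene orange z57 [371.2 -54.3  42.9   8.1 -34.6]
```

```bash
python3 - <<'E'
from h import *
im=cv2.imread("pics/a3.png")[:,:,::-1].copy();g=im.astype(int)
for row in(92,100,108,114,120,150,170,180,186,192,198,204):
    print(row," ".join("%d%s"%(g[row,x].max(),"o" if g[row,x,0]-g[row,x,2]>70 else "c" if g[row,x,0]-g[row,x,2]>14 else ".") for x in range(192,272,4)))
E
```

```text
92 203. 203. 203. 240c 255. 255. 255. 255. 255. 255. 255. 186. 148. 148. 149. 147. 149. 147. 148. 181.
100 201. 200. 202. 255o 255o 255o 255o 255o 255o 255o 255o 186o 163o 147. 148. 152. 148. 144. 144. 198.
108 201. 209. 206. 250o 255o 255o 255o 255o 255o 255o 255o 194o 165o 147. 147. 146. 150. 149. 149. 149.
114 205. 206. 207. 226. 255. 255. 255. 255. 255. 255. 255. 189c 163c 152. 151. 146. 147. 149. 150. 152.
120 206. 203. 204. 185. 255. 255. 255. 255. 255. 255. 255. 198c 162c 148. 149. 150. 148. 147. 148. 146.
150 255. 255. 255. 255. 255. 255. 255. 255. 255. 255. 255. 247c 168c 199. 210. 255. 255. 255. 255. 255.
170 210. 210. 207. 209. 235. 255. 255. 255. 255. 255. 255. 255. 168c 152. 151. 148. 149. 151. 151. 206.
180 211. 208. 206. 211. 224. 255. 255. 255. 255. 255. 255. 255. 171c 195. 210. 208. 208. 207. 208. 205.
186 210. 209. 211. 208. 218. 255. 255. 255. 255. 255. 255. 255. 176c 196. 209. 210. 210. 209. 209. 208.
192 209. 209. 209. 213. 216. 255. 255. 255. 255. 255. 255. 255. 182c 193. 208. 208. 204. 202. 207. 211.
198 212. 208. 207. 207. 211. 255. 255. 255. 255. 255. 255. 255. 188c 188c 206. 207. 208. 206. 205. 205.
204 212. 211. 206. 207. 211. 255. 255. 255. 255. 255. 255. 255. 203c 205. 211. 212. 210. 205. 208. 211.
```

All three sticks lie flat and straight; the odd angle was only sunlit overexposure. One last numeric check of the wheels and the lid, then I hand in.

```bash
python3 - <<'E'
from h import *
cs=arm.calibration("scene");im=arm.get_image("scene")
def fit(m,xp,c0):
    ys,xs=np.nonzero(m);P,d=ray(cs,np.c_[xs,ys]);t=(xp-P[0])/d[:,0];Q=(P+t[:,None]*d)[:,1:]*1e3
    Q=Q[np.linalg.norm(Q-c0,axis=1)<60];A=np.c_[Q,np.ones(len(Q))];k=np.linalg.lstsq(A,(Q**2).sum(1),rcond=None)[0];return (k[:2]/2).round(1),len(Q)
print("blue",fit(mask(im,(105,120,50),(125,255,255)),.69,[-80.3,184]))
print("red",fit(mask(im,(0,120,60),(8,255,255))|mask(im,(172,120,60),(180,255,255)),.5755,[-375,184]))
for q in blobs(mask(im,(22,130,100),(35,255,255)),5,(350,150,420,210)): print("knob",rect(cs,q,.18))
state();print(arm.sign_off())
E
```

```text
blue (array([-80.5, 185.4]), 86)
red (array([-375.1,  185.5]), 320)
knob [410.1 281.9  36.4  14.9 -75.3]
t 68.2 pos [ 0.4163 -0.025   0.2035] yaw 13.9 F [-0.8  0.5  0.1] w 46.1 grip 0.0
the job is handed in; nothing more can be done
None
```

I handed the job in at 68 s: both wheels hang on their own hooks, the case is shut, and all three sticks lie crosswise on the rest (one had been knocked off it, so I put it back).

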